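# Put the check source away and rebuild the shield wall

## Robot

A 6-joint arm with a two-finger parallel gripper is mounted at the origin on the work surface. World frame = base frame: x ahead of the robot, y to its left, z up, the work surface at z = 0. Lengths are in mm, angles in rad, forces in N, time in s.
With the tool pointing down it reaches from about 325 to 1000 mm from the base axis. Payload 5.1 kg.
Tool frame: the origin (TCP) lies at the very end of the fingers, on their centre line; the grasp point (between the pads) lies hold_point_z behind it (hold_point_z is the distance from the TCP to the grasp point, in mm); z points along the fingers, y is the line along which they close (so a half turn about z gives the same grasp; the last joint's range is limited). The gripper opens to 85 mm and grips with 20 to 120 N. Pads are 22 mm wide; open, the fingers measure 114 mm over their backs; the gripper's body (76 mm by 85 mm) begins 54 mm behind the grasp point. The pads swing forward as they close: fully open they stand 13 mm farther back than shut.
Start: joints at [-1.278, 0.124, 1.65, -0, 1.367, -0.083], TCP at [238.528, -604.64, 231.322] pointing down, gripper open.
Joint ranges: [-2.61, 2.61], [-1.02, 2.33], [0.03, 2.71], [-1.35, 4.49], [0.32, 2.68], [-2.91, 2.91]. Speed limits (rad/s): [2.57, 2.57, 3.14, 3.14, 3.14, 3.14].

## Interface

Orientations are given as a 3x3 rotation matrix whose columns are the frame's x, y, z axes.
In Python, from cell import * gives the robot as it stands. The module is installed in compiled form; this text tells all that it offers.
- The arm moves only by the shell command python3 -m creep 'ROWS' [FORCE]. ROWS is JSON, a list of rows, each an object of numbers: "jaw": the opening, from 0 (shut) to 1 (fully open); "tx", "ty", "tz": the shift along the world's x, y, z in cm; "rx", "ry", "rz": the turn, a rotation vector about the world's x, y, z in rad. In form: [{"jaw": .., "tx": .., "ty": .., "tz": .., "rx": .., "ry": .., "rz": ..}, ...]. A call has 1 to 5 rows; each row shifts and turns the commanded pose from where the row before left it; what a row does not reach is not made up. A row lasts 1/8 s, in which the tool goes at most 62.5 mm and 10.7 degrees, less where a joint would pass 70% of its speed; a pose out of reach is approached as far as the arm can. A call with a gripper value outside its range is refused whole. The fingers move at their own pace and stop on an object; FORCE is the grip in N (left out, the last holds). Time passes only in rows, so rows that do not move let the fingers close. It gives the time, the measured TCP pose, the force, the opening and the grip force at its end, in the units of the state.
- get_obs(): the state, without advancing time (a new reading comes with each control period).
- capture(name): name is "side" or "top"; returns a dict with "image" (400x640x3 uint8, blue, green, red), "intrinsics" (3x3 intrinsics, pixels), "rvec" (rotation vector, rad) and "tvec" (3), from world to camera coordinates, as OpenCV has them. Camera axes: x right, y down, z forward; pixel columns grow to the right and rows downward; lengths in mm; the calibration is good to about 2 mm. A picture is of the moment at which its call begins. There is no depth.
- sign_off(): hands the job in; it is judged then, once.
Trained networks look in the newest picture that a camera, given by its name, has taken for a name from the list of things; names that differ only in an ending like _2 or _b are one class to them, and where a whole thing is asked for, a point or a joint stands for the part that bears it (a point fixed in the world has none). Each returns a list of dicts, best first, with "conf" (0 to 1); they miss things now and then, are a little off and sometimes report something else, mostly with a low value. They report only what shows in the picture. A call takes as long as a camera call. They do not tell look-alikes from the thing itself.
- spot_in(camera, thing): "rect" ([centre column, centre row, width, height] in pixels, round what is visible of it).
- spot_point(camera, thing): "at" ([column, row] in pixels: a listed point, or the origin of a listed thing).
The state is a dict: "clock": time; "joints": joint angles; "dq": joint speeds; "joint_efforts": joint torques, N m; "ee_pos": TCP position; "tcp_rot": TCP orientation; "contact_force": force on the tool from outside, world axes, zero at the start; "ft_torque": the same for the moment, N m; "gripper_width": opening from 0.0 (shut) to 1.0 (fully open); "gripper_force": force on a finger pad.
Only numpy, scipy, OpenCV 4.12 (cv2) and the standard library are available. Lean on these libraries where they do the work, as an engineer would, in place of code of your own. Each camera call takes 0.05 s, during which the arm holds its last target. There are 200 camera calls.

## Task

Put the brass source holder into its black case, then shut the lid, then swing the hasp over so that it lies flat over the catch. Lay all the grey shielding blocks (before, after or in between) on the base plate as a wall in running bond: three end to end in the scribed outlines, the rest on top, lengthwise along the wall and each centred over the joint between two blocks below (two in the second course, a sixth on top of those). Leave the stack of glass dishes and the steel weight standing where they are.

Things in the scene. Friction and masses are not known exactly. Their poses are not given: they have to be found in the camera images.
- block1: a plain grey shielding block of metal-filled plastic, 80 x 40 x 40 mm, about 0.35 kg; origin at its centre, x along its 80 mm length; the four long faces are alike. Lies flat on the table. Blocks are alike; 4 to 6 are there, the others absent
- block2: a plain grey shielding block of metal-filled plastic, 80 x 40 x 40 mm, about 0.35 kg; origin at its centre, x along its 80 mm length; the four long faces are alike. Lies flat on the table. Blocks are alike; 4 to 6 are there, the others absent
- block3: a plain grey shielding block of metal-filled plastic, 80 x 40 x 40 mm, about 0.35 kg; origin at its centre, x along its 80 mm length; the four long faces are alike. Lies flat on the table. Blocks are alike; 4 to 6 are there, the others absent
- block4: a plain grey shielding block of metal-filled plastic, 80 x 40 x 40 mm, about 0.35 kg; origin at its centre, x along its 80 mm length; the four long faces are alike. Lies flat on the table. Blocks are alike; 4 to 6 are there, the others absent
- block5: a plain grey shielding block of metal-filled plastic, 80 x 40 x 40 mm, about 0.35 kg; origin at its centre, x along its 80 mm length; the four long faces are alike. Lies flat on the table. Blocks are alike; 4 to 6 are there, the others absent
- block6: a plain grey shielding block of metal-filled plastic, 80 x 40 x 40 mm, about 0.35 kg; origin at its centre, x along its 80 mm length; the four long faces are alike. Lies flat on the table. Blocks are alike; 4 to 6 are there, the others absent
- holder: the source holder: a square brass block 44 x 44 x 30 mm (z is the 30 mm height) with a small round steel window on top, about 0.4 kg; origin at its centre; stands on the table among the blocks at the start
- plate: the fixed aluminium base plate of the wall, 264 x 60 mm and 6 mm thick, x along its length; origin at the centre of its underside (on the table). Its top is scribed in black with the outlines of the three places of the bottom course
- slot1 (a point): where the centre of a laid block belongs: bottom course, -x end of the plate; axes as the plate. Bottom places are 84 mm apart (4 mm joints), 26 mm above the table; each course is 40 mm higher
- slot2 (a point): where the centre of a laid block belongs: bottom course, middle; axes as the plate. Bottom places are 84 mm apart (4 mm joints), 26 mm above the table; each course is 40 mm higher
- slot3 (a point): where the centre of a laid block belongs: bottom course, +x end of the plate; axes as the plate. Bottom places are 84 mm apart (4 mm joints), 26 mm above the table; each course is 40 mm higher
- slot4 (a point): where the centre of a laid block belongs: second course, over the joint of slot1 and slot2; axes as the plate. Bottom places are 84 mm apart (4 mm joints), 26 mm above the table; each course is 40 mm higher
- slot5 (a point): where the centre of a laid block belongs: second course, over the joint of slot2 and slot3; axes as the plate. Bottom places are 84 mm apart (4 mm joints), 26 mm above the table; each course is 40 mm higher
- slot6 (a point): where the centre of a laid block belongs: third course, over the joint of slot4 and slot5; axes as the plate. Bottom places are 84 mm apart (4 mm joints), 26 mm above the table; each course is 40 mm higher
- case: the fixed black source case, an open box 160 (x) x 140 (y) x 60 mm high with 5 mm walls, floor 5 mm thick; origin at the centre of its underside; its front, where the hasp hinges, faces -x; the lid hinges on its +x rim
- case_floor (a point): middle of the case's inner floor, 5 mm above the table; case axes
- lid (a joint): angle of the case lid (black plate 160 x 140 x 8 mm): 0 shut, 1.57 upright, at most 1.95. Starts at 1.65 to 1.85. A stiff hinge (0.25 N m of friction) holds it where it is left; it can be pushed shut from behind
- lid_hinge (a point): middle of the lid's hinge line, on the case's +x rim, 60 mm above the table; case axes (hinge line along y). The lid's underside is in the plane of the hinge, its outer face 8 mm from it; shut, the outer face is 68 mm above the table
- hasp (a joint): angle of the steel hasp (plate 62 mm long, 36 mm wide, 4 mm thick, with a slot near its end): 0 lies flat on the shut lid with its slot over the catch, 1.57 upright, at most 2.6 (leaning outward, away from the lid). Starts at 1.85 to 2.35. A slightly stiff hinge (0.035 N m of friction) holds it where it is left
- hasp_hinge (a point): middle of the hasp's hinge line, outside the case's front wall 85 mm from the case's centre, 69 mm above the table; case axes (hinge line along y). Shut, the hasp reaches from here 62 mm towards +x and its top is 73 mm above the table. The catch, a steel stud 4 x 8 mm fixed on the lid, then stands in the slot 41.5 mm from the hinge, its top 78 mm above the table
- dishes: a stack of glass dishes, 68 mm across, 38 mm high, among the blocks; not part of the job, to be left standing where it is; origin at the centre of its underside
- weight: a steel weight with a knob, 38 mm across, 50 mm high, among the blocks; not part of the job, to be left standing where it is; origin at the centre of its underside
Mind the look-alikes: they are no part of the job. What is shaped like the block5 but orange, red or turquoise is not meant.

How it is judged:
By the outcome, as a careful person would: the job done as asked, in the order asked, and still so for the second after the job is handed in, with the robot touching nothing.
Of block1, block2, block3, block4, block5, block6 only 4 to 6 are there at a start; the rules pass over those that are not, and their reading is None.
At some moment in a run one of block1, block2, block3, block4, block5, block6, holder may be knocked a few centimetres aside while the robot is not near it.
Once in a run the grip may slacken for a moment while it holds something.
It also fails if it takes over 210 s, if anything falls off the work surface, if the arm or the gripper's body presses on something with over 40 N, if the wrist force passes 120 N, or if a joint passes its speed limit or range.

## Working session

There is one attempt and no reset: what is moved stays moved. The work goes in short steps, Python scripts to look and compute and a shell command to move; the robot and the scene stay as the last step left them, time stands still between calls to the robot, and variables do not carry over. Pictures are saved under pics/ and viewed, at most 14 in all, crops included, and the job is handed in when it is done.

```bash
mkdir -p pics; cat > h.py <<'E'
from cell import *
import numpy as np, cv2
def cam(n):
    c=capture(n); c['P']=c['intrinsics']@np.c_[cv2.Rodrigues(np.array(c['rvec'],float))[0],np.array(c['tvec'],float).reshape(3)]
    return c
def proj(c,p):
    q=c['P']@np.r_[p,1.]; return q[:2]/q[2]
def onz(c,uv,z):
    P=c['P']; A=np.c_[P[:,0],P[:,1],-np.array([uv[0],uv[1],1.])]
    return np.linalg.solve(A,-(P[:,2]*z+P[:,3]))[:2]
def tri(c1,u1,c2,u2):
    p=cv2.triangulatePoints(c1['P'],c2['P'],np.array(u1,float).reshape(2,1),np.array(u2,float).reshape(2,1)); return (p[:3]/p[3]).ravel()
E
python3 - <<'E'
from h import *
o=get_obs(); print(o['clock'],o['ee_pos'],o['tcp_rot'],o['gripper_width'],o['contact_force'])
for n in('top','side'):
    c=cam(n); cv2.imwrite(f'pics/{n}0.png',c['image'])
    R=cv2.Rodrigues(np.array(c['rvec'],float))[0]; print(n,'campos',-R.T@np.array(c['tvec'],float).ravel(),c['intrinsics'][0][0])
    for t in('block1','holder','plate','case','dishes','weight','case_floor','lid_hinge','hasp_hinge'):
        print(t,[(np.round(d['at']).tolist(),round(d['conf'],2)) for d in spot_point(n,t)])
E
```

```text
0.0 [ 238.3418689  -604.05256216  230.02630287] [[ 9.30199186e-01  3.67054550e-01 -6.56514632e-04]
 [ 3.67055111e-01 -9.30196956e-01  2.04176390e-03]
 [ 1.38750816e-04 -2.14022417e-03 -9.99997700e-01]] 1.0021800365015587 [-0.35305752  0.93663543  0.30522717]
top campos [ 246.39555493  -33.19714212 1281.00061156] 486.81653603368966
block1 [([274.0, 170.0], 0.87), ([435.0, 287.0], 0.8), ([314.0, 216.0], 0.75), ([316.0, 168.0], 0.74), ([360.0, 208.0], 0.73), ([376.0, 259.0], 0.71), ([355.0, 129.0], 0.66), ([273.0, 214.0], 0.66), ([478.0, 237.0], 0.62), ([203.0, 190.0], 0.37)]
holder [([356.0, 173.0], 0.85)]
plate [([207.0, 189.0], 0.96)]
case [([425.0, 192.0], 0.7)]
dishes [([317.0, 139.0], 0.94), ([202.0, 190.0], 0.63), ([424.0, 189.0], 0.6)]
weight [([273.0, 130.0], 0.74)]
case_floor [([423.0, 191.0], 0.92), ([318.0, 136.0], 0.71), ([206.0, 218.0], 0.36), ([202.0, 203.0], 0.22)]
lid_hinge [([428.0, 156.0], 0.74)]
hasp_hinge [([425.0, 216.0], 0.72), ([203.0, 204.0], 0.36)]
side campos [270.58477497 553.77516448 707.48613805] 382.90793849384374
block1 [([426.0, 164.0], 0.98), ([259.0, 181.0], 0.96), ([260.0, 255.0], 0.9), ([329.0, 230.0], 0.8), ([387.0, 198.0], 0.78), ([283.0, 217.0], 0.73), ([340.0, 197.0], 0.68), ([395.0, 140.0], 0.65), ([306.0, 268.0], 0.61), ([306.0, 132.0], 0.32)]
holder [([303.0, 188.0], 0.64)]
plate [([248.0, 342.0], 0.58), ([244.0, 336.0], 0.42)]
case [([332.0, 153.0], 0.82)]
dishes [([251.0, 211.0], 0.65)]
weight [([212.0, 245.0], 0.65)]
case_floor [([287.0, 345.0], 0.71), ([216.0, 247.0], 0.56), ([335.0, 155.0], 0.55), ([247.0, 211.0], 0.15)]
lid_hinge [([309.0, 132.0], 0.98)]
hasp_hinge [([361.0, 144.0], 0.92), ([300.0, 188.0], 0.69)]
```

View pics/top0.png

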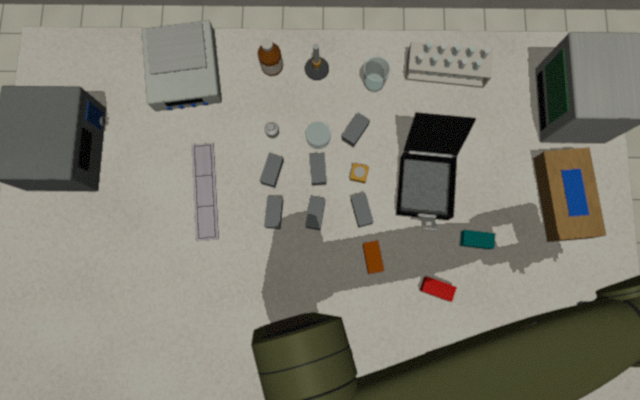

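View pics/side0.png

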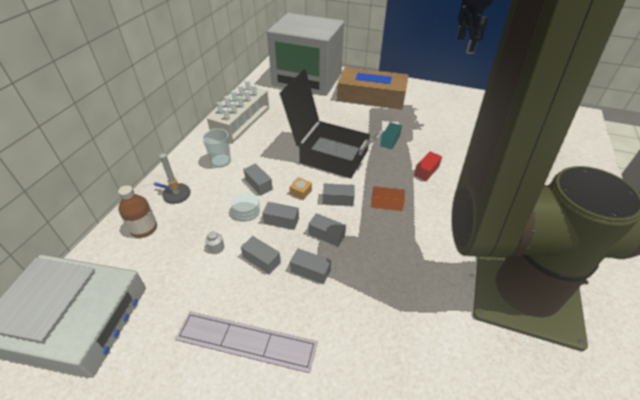

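```bash
python3 - <<'E'
from h import *
t=cam('top'); s=cam('side')
# rough positions on z=40 plane, block
for uv in [(272,170),(318,168),(356,129),(274,211),(315,213),(361,209),(373,257),(438,288),(478,239)]:
    x,y=onz(t,uv,40 if uv[0]<360 or uv[1]<240 else 40); print(uv,np.round([x,y]),'side',np.round(proj(s,[x,y,20])))
p=lambda n,a,b:print(n,np.round(tri(t,a,s,b)))
p('holder',(356,173),(303,188));p('plate',(207,189),(246,339));p('case',(425,192),(332,153));p('dish',(317,139),(251,211));p('weight',(273,130),(212,245));p('lidh',(428,156),(309,132));p('hasph',(425,216),(361,144))
for uv in [(272,170),(280,190),(318,168),(315,205),(315,225),(312,260),(274,211),(360,173),(352,167),(200,170)]: print(uv,t['image'][uv[1],uv[0]])
I=np.hstack([cv2.resize(t['image'][100:250,180:480],None,fx=2.6,fy=2.6,interpolation=3)])
J=cv2.resize(s['image'][60:360,160:440],None,fx=2,fy=2,interpolation=3)
cv2.imwrite('pics/tc.png',I); cv2.imwrite('pics/sc.png',J)
hs=cv2.cvtColor(s['image'],cv2.COLOR_BGR2HSV); 
for uv in [(425,164),(259,181),(260,255),(329,230),(340,197),(310,265),(300,290),(360,250)]: print(uv,s['image'][uv[1],uv[0]])
E
```

```text
(272, 170) [556. 111.] side [263. 253.]
(318, 168) [563.  -9.] side [282. 215.]
(356, 129) [ 671. -109.] side [260. 179.]
(274, 211) [447. 103.] side [311. 264.]
(315, 213) [443.  -3.] side [328. 229.]
(361, 209) [ 455. -122.] side [339. 195.]
(373, 257) [ 332. -152.] side [388. 198.]
(438, 288) [ 256. -315.] side [428. 166.]
(478, 239) [ 381. -421.] side [391. 136.]
holder [ 552. -110.   25.]
plate [511. 290.  -5.]
case [ 516. -295.    7.]
dish [650.  -5.   7.]
weight [681. 117.   2.]
lidh [ 594. -293.   65.]
hasph [ 437. -280.   72.]
(272, 170) [95 99 95]
(280, 190) [149 159 164]
(318, 168) [100 103 100]
(315, 205) [ 98 101  96]
(315, 225) [63 65 63]
(312, 260) [ 99 106 110]
(274, 211) [ 98 102  98]
(360, 173) [136 141 141]
(352, 167) [ 72 114 140]
(200, 170) [139 137 142]
(425, 164) [ 57  62 186]
(259, 181) [129 131 128]
(260, 255) [129 132 129]
(329, 230) [85 88 87]
(340, 197) [84 86 85]
(310, 265) [128 130 127]
(300, 290) [201 215 220]
(360, 250) [122 131 135]
```

View pics/tc.png

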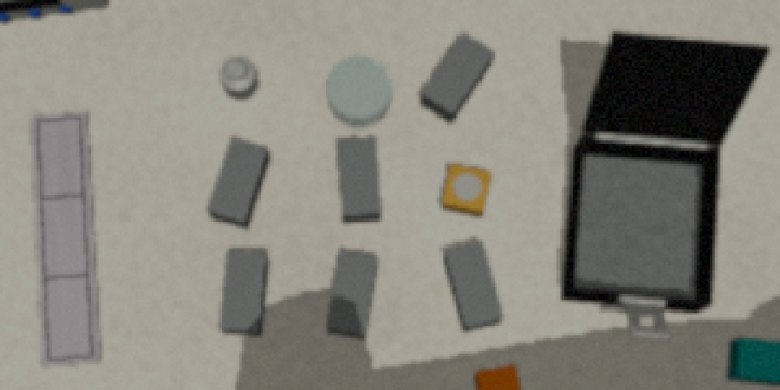

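View pics/sc.png

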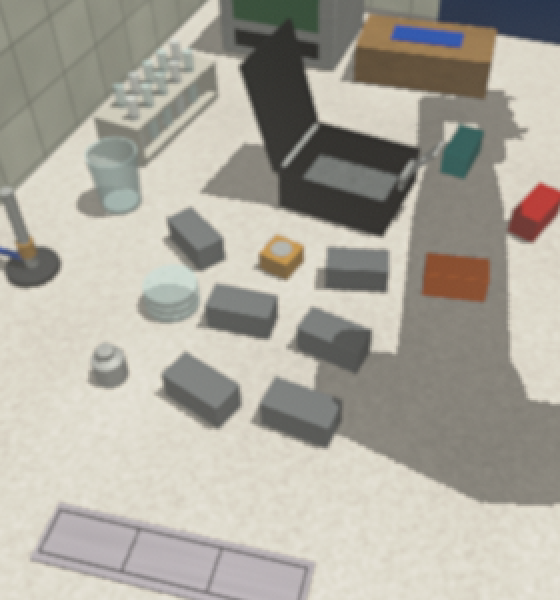

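```bash
cat >> h.py <<'E'
from scipy.optimize import minimize
C=np.array([[a,b,c] for a in(-.5,.5) for b in(-.5,.5) for c in(0,1)])
def masks(c):
    f=cv2.GaussianBlur(c['image'],(3,3),0).astype(float); b,g,r=f[...,0],f[...,1],f[...,2]; m=f.max(2)
    return dict(grey=((r-b<5)&(m>45)&(m<155)&(abs(g-b)<7)).astype(np.float32), gold=((r-b>28)).astype(np.float32),
                plate=((g-b<4)&(m>60)).astype(np.float32), black=(m<50).astype(np.float32))
def hull(c,p,size,z0):
    x,y,a=p; R=np.array([[np.cos(a),-np.sin(a)],[np.sin(a),np.cos(a)]])
    q=C*size; w=np.c_[q[:,:2]@R.T+[x,y],q[:,2]+z0]
    return cv2.convexHull(np.array([proj(c,v) for v in w],np.float32))[:,0]
def cost(p,cams,ms,size,z0,pad=8):
    s=0
    for c,m in zip(cams,ms):
        h=hull(c,p,size,z0); lo=np.floor(c['c0']-c['hw']).astype(int); hi=np.ceil(c['c0']+c['hw']).astype(int)
        M=m[lo[1]:hi[1],lo[0]:hi[0]]; k=8
        I=np.zeros((M.shape[0]*k,M.shape[1]*k),np.uint8)
        cv2.fillConvexPoly(I,np.round(((h-lo+.5)*k-.5)*16).astype(np.int32),255,shift=4)
        I=cv2.resize(I,M.shape[::-1],interpolation=cv2.INTER_AREA)/255.
        s+=((cv2.GaussianBlur(I,(3,3),0)-cv2.GaussianBlur(M,(3,3),0))**2).sum()
    return s
def fit(cams,key,p0,size,z0=0,grow=7,yaws=None):
    size=np.array(size,float); ms=[masks(c)[key] for c in cams]
    for c in cams:
        h=hull(c,p0,size,z0); c['c0']=(h.max(0)+h.min(0))/2; c['hw']=np.full(2,np.ptp(h,axis=0).max()/2+grow)
    best=None
    for a in (yaws if yaws is not None else [p0[2]]):
        x0=np.array([p0[0],p0[1],a]); S=np.vstack([x0,x0+[6,0,0],x0+[0,6,0],x0+[0,0,.15]])
        r=minimize(cost,x0,args=(cams,ms,size,z0),method='Nelder-Mead',options=dict(initial_simplex=S,xatol=.05,fatol=.02))
        if best is None or r.fun<best.fun: best=r
    return best.x,best.fun
Y=np.arange(-1.4,1.5,.35)
E
python3 - <<'E'
from h import *
t=cam('top'); s=cam('side'); print([k for k in get_obs()])
for i,p in enumerate([(556,111),(563,-9),(671,-109),(447,103),(443,-3),(455,-122)]):
    for cs in([t],[s],[t,s]):
        x,f=fit(cs,'grey',(*p,0),(80,40,40),yaws=Y); print(i,np.round(x,2),round(f,1))
for cs in([t],[s],[t,s]):
    x,f=fit(cs,'gold',(550,-110,0),(44,44,30),yaws=[-.4,0,.4]); print('holder',np.round(x,2),round(f,1))
    x,f=fit(cs,'plate',(511,290,.04),(264,60,6)); print('plate',np.round(x,3),round(f,1))
E
python3 -m creep '[{"tx":3,"ty":4.8},{"tx":3,"ty":4.8},{"tx":3,"ty":4.8},{"tx":3,"ty":4.8},{"tx":3,"ty":4.8}]' 60; python3 -c "from cell import *;print(hold_point_z)"
```

```text
['clock', 'joints', 'dq', 'joint_efforts', 'ee_pos', 'tcp_rot', 'contact_force', 'ft_torque', 'gripper_force', 'gripper_width']
0 [ 5.6075e+02  1.1462e+02 -2.4000e-01] 43.8
0 [ 5.6131e+02  1.1527e+02 -3.6000e-01] 97.4
0 [ 5.6086e+02  1.1477e+02 -3.0000e-01] 148.2
1 [ 5.6593e+02 -7.8700e+00  1.0000e-01] 43.8
1 [ 5.6603e+02 -7.7400e+00  1.1000e-01] 123.3
1 [ 5.6604e+02 -7.9500e+00  1.1000e-01] 167.7
2 [ 6.7656e+02 -1.0809e+02 -5.4000e-01] 35.1
2 [ 676.96 -107.72    2.46] 51.2
2 [ 6.7693e+02 -1.0765e+02 -6.1000e-01] 98.2
3 [ 4.4699e+02  1.0594e+02 -5.0000e-02] 40.6
3 [ 4.4719e+02  1.0573e+02 -6.0000e-02] 191.2
3 [ 4.4704e+02  1.0604e+02 -6.0000e-02] 232.3
4 [ 4.4625e+02 -2.6800e+00 -1.5000e-01] 28.1
4 [ 4.4701e+02 -2.4200e+00 -1.6000e-01] 127.2
4 [ 4.4669e+02 -2.5100e+00 -1.4000e-01] 156.3
5 [ 4.5635e+02 -1.2452e+02  2.6000e-01] 36.4
5 [ 4.5634e+02 -1.2435e+02  2.4000e-01] 113.2
5 [ 456.4  -124.56   -2.89] 150.0
holder [ 5.5812e+02 -1.1811e+02 -1.8000e-01] 56.5
plate [5.05652e+02 2.94520e+02 1.05000e-01] 39.6
holder [ 5.5811e+02 -1.1912e+02 -2.1000e-01] 32.6
plate [5.06806e+02 2.95024e+02 1.07000e-01] 650.3
holder [ 5.5811e+02 -1.1866e+02 -1.8000e-01] 90.1
plate [5.06541e+02 2.95034e+02 1.04000e-01] 693.3
18.700000000000003invalid input at $[0]: expected keys jaw, tx, ty, tz, rx, ry, rz
```

```bash
R='{"jaw":1,"tx":3.2,"ty":4.86,"tz":0,"rx":0,"ry":0,"rz":-0.0556}'; 
python3 -m creep '[{"jaw":1,"tx":3.2,"ty":4.86,"tz":0,"rx":0,"ry":0,"rz":-0.0556},{"jaw":1,"tx":3.2,"ty":4.86,"tz":0,"rx":0,"ry":0,"rz":-0.0556},{"jaw":1,"tx":3.2,"ty":4.86,"tz":0,"rx":0,"ry":0,"rz":-0.0556},{"jaw":1,"tx":3.2,"ty":4.86,"tz":0,"rx":0,"ry":0,"rz":-0.0556},{"jaw":1,"tx":3.2,"ty":4.86,"tz":0,"rx":0,"ry":0,"rz":-0.0556}]' 60
python3 -m creep '[{"jaw":1,"tx":3.2,"ty":4.86,"tz":0,"rx":0,"ry":0,"rz":-0.0556},{"jaw":1,"tx":3.2,"ty":4.86,"tz":0,"rx":0,"ry":0,"rz":-0.0556},{"jaw":1,"tx":3.2,"ty":4.86,"tz":0,"rx":0,"ry":0,"rz":-0.0556},{"jaw":1,"tx":3.2,"ty":4.86,"tz":0,"rx":0,"ry":0,"rz":-0.0556},{"jaw":1,"tx":3.2,"ty":4.86,"tz":0,"rx":0,"ry":0,"rz":-0.0556}]'
python3 - <<'E'
from h import *
o=get_obs(); print(np.round(o['ee_pos'],1),np.round(o['tcp_rot'],3).tolist(),o['clock'])
t=cam('top'); s=cam('side')
cv2.imwrite('pics/a.png',np.hstack([s['image'][60:300,170:490],t['image'][80:320,260:500]]))
x,f=fit([s],'gold',(558,-118.5,-.18),(44,44,30)); print('holder',np.round(x,2),round(f,1))
# case: fit from outer black front/side silhouette
for n,c in(('t',t),('s',s)):
  for q in('case','case_floor','lid_hinge','hasp_hinge'):
    print(n,q,[(np.round(d['at'],1).tolist(),round(d['conf'],2)) for d in spot_point('top' if n=='t' else 'side',q)][:2])
E
```

```text
clock: 1.82
ee_pos: [399.3, -360.1, 231.6]
tcp_rot: [[0.995, 0.095, 0.001], [0.095, -0.995, -0.001], [0.001, 0.001, -1.0]]
contact_force: [1.6, -0.3, -1.1]
gripper_width: 1.001
gripper_force: 0.0
clock: 2.45
ee_pos: [559.4, -116.9, 231.7]
tcp_rot: [[0.983, -0.181, 0.001], [-0.181, -0.983, -0.0], [0.001, 0.0, -1.0]]
contact_force: [0.3, -1.1, 0.2]
gripper_width: 1.004
gripper_force: 0.0
[ 559.4 -116.9  231.7] [[0.983, -0.181, 0.001], [-0.181, -0.983, -0.0], [0.001, 0.0, -1.0]] 2.45
holder [ 5.5834e+02 -1.1903e+02 -2.0000e-01] 36.1
t case [([424.2, 187.7], 0.92)]
t case_floor [([421.5, 188.4], 0.72)]
t lid_hinge [([427.7, 156.0], 0.81), ([203.7, 200.3], 0.15)]
t hasp_hinge [([425.2, 212.2], 0.74)]
s case [([250.2, 210.6], 0.21)]
s case_floor [([334.4, 157.0], 0.73)]
s lid_hinge [([309.6, 134.6], 0.74), ([262.5, 256.0], 0.47)]
s hasp_hinge [([360.9, 144.2], 0.79)]
```

View pics/a.png

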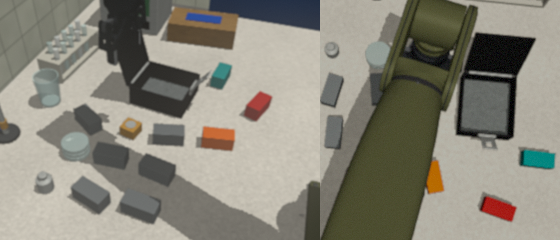

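```bash
python3 -m creep '[{"jaw":0.85,"tx":-0.1,"ty":-0.2,"tz":-4.7,"rx":0,"ry":0,"rz":0},{"jaw":0.85,"tx":0,"ty":0,"tz":-5,"rx":0,"ry":0,"rz":0},{"jaw":0.85,"tx":0,"ty":0,"tz":-5,"rx":0,"ry":0,"rz":0},{"jaw":0.85,"tx":0,"ty":0,"tz":-5,"rx":0,"ry":0,"rz":0},{"jaw":0.85,"tx":0,"ty":0,"tz":-3,"rx":0,"ry":0,"rz":0}]'
python3 -m creep '[{"jaw":0,"tx":0,"ty":0,"tz":0,"rx":0,"ry":0,"rz":0},{"jaw":0,"tx":0,"ty":0,"tz":0,"rx":0,"ry":0,"rz":0},{"jaw":0,"tx":0,"ty":0,"tz":0,"rx":0,"ry":0,"rz":0},{"jaw":0,"tx":0,"ty":0,"tz":0,"rx":0,"ry":0,"rz":0},{"jaw":0,"tx":0,"ty":0,"tz":0,"rx":0,"ry":0,"rz":0}]' 60
python3 -m creep '[{"jaw":0,"tx":0,"ty":0,"tz":3,"rx":0,"ry":0,"rz":0},{"jaw":0,"tx":0,"ty":0,"tz":4,"rx":0,"ry":0,"rz":0},{"jaw":0,"tx":0,"ty":0,"tz":5,"rx":0,"ry":0,"rz":0},{"jaw":0,"tx":0,"ty":0,"tz":0,"rx":0,"ry":0,"rz":0}]'
```

```text
clock: 3.58
ee_pos: [555.5, -121.0, 1.5]
tcp_rot: [[0.984, -0.181, -0.003], [-0.181, -0.984, 0.001], [-0.004, -0.0, -1.0]]
contact_force: [0.0, 0.2, -0.6]
gripper_width: 0.847
gripper_force: 0.0
clock: 4.2
ee_pos: [557.8, -120.8, 5.0]
tcp_rot: [[0.984, -0.179, 0.001], [-0.179, -0.984, -0.0], [0.001, 0.0, -1.0]]
contact_force: [-0.8, -0.6, -1.9]
gripper_width: 0.506
gripper_force: 63.3
clock: 4.7
ee_pos: [561.1, -121.7, 130.1]
tcp_rot: [[0.984, -0.179, 0.011], [-0.179, -0.984, -0.003], [0.011, 0.001, -1.0]]
contact_force: [-0.1, -0.2, -5.6]
gripper_width: 0.508
gripper_force: 63.2
```

```bash
python3 -m creep '[{"jaw":0,"tx":-1.1,"ty":-4.2,"tz":0,"rx":0,"ry":0,"rz":0},{"jaw":0,"tx":-1.1,"ty":-4.2,"tz":0,"rx":0,"ry":0,"rz":0},{"jaw":0,"tx":-1.1,"ty":-4.2,"tz":0,"rx":0,"ry":0,"rz":0},{"jaw":0,"tx":-1.1,"ty":-4.3,"tz":0,"rx":0,"ry":0,"rz":0},{"jaw":0,"tx":0,"ty":0,"tz":0,"rx":0,"ry":0,"rz":0}]'
python3 - <<'E'
from h import *
s=cam('side');t=cam('top'); cv2.imwrite('pics/b.png',np.hstack([cv2.resize(s['image'][60:200,260:400],None,fx=2.8,fy=2.8,interpolation=3),cv2.resize(t['image'][90:230,350:490],None,fx=2.8,fy=2.8,interpolation=3)]))
print(get_obs()['ee_pos'], get_obs()['gripper_width'],proj(s,[518,-290,5]),proj(s,[436,-290,60]))
E
```

```text
clock: 5.32
ee_pos: [511.7, -291.5, 122.2]
tcp_rot: [[0.983, -0.183, -0.003], [-0.183, -0.983, 0.001], [-0.003, -0.001, -1.0]]
contact_force: [-0.1, 0.9, -4.7]
gripper_width: 0.508
gripper_force: 63.5
[ 512.40837462 -289.09809222  122.28033073] 0.5029787502489752 [335.0067488  155.31286792] [363.87231221 146.04332972]
```

View pics/b.png

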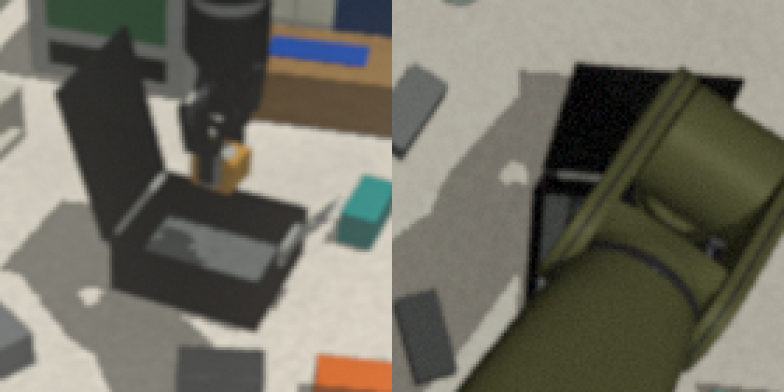

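```bash
python3 -m creep '[{"jaw":0,"tx":0.4,"ty":0,"tz":-3.5,"rx":0,"ry":0,"rz":0},{"jaw":0,"tx":0,"ty":0,"tz":-3.5,"rx":0,"ry":0,"rz":0},{"jaw":0,"tx":0,"ty":0,"tz":-2.5,"rx":0,"ry":0,"rz":0},{"jaw":0,"tx":0,"ty":0,"tz":-1.2,"rx":0,"ry":0,"rz":0},{"jaw":0,"tx":0,"ty":0,"tz":0,"rx":0,"ry":0,"rz":0}]'
python3 -m creep '[{"jaw":0,"tx":0,"ty":0,"tz":-0.3,"rx":0,"ry":0,"rz":0},{"jaw":0,"tx":0,"ty":0,"tz":0,"rx":0,"ry":0,"rz":0}]'
```

```text
clock: 6.05
ee_pos: [517.1, -288.4, 16.2]
tcp_rot: [[0.984, -0.178, -0.002], [-0.178, -0.984, 0.002], [-0.002, -0.001, -1.0]]
contact_force: [-0.1, 1.0, -5.4]
gripper_width: 0.5
gripper_force: 63.3
clock: 6.3
ee_pos: [518.2, -290.0, 15.4]
tcp_rot: [[0.984, -0.179, 0.002], [-0.179, -0.984, -0.001], [0.002, 0.001, -1.0]]
contact_force: [-0.8, 0.2, -4.8]
gripper_width: 0.504
gripper_force: 63.4
```

```bash
python3 -m creep '[{"jaw":0,"tx":0,"ty":0,"tz":-0.25,"rx":0,"ry":0,"rz":0},{"jaw":0,"tx":0,"ty":0,"tz":-0.2,"rx":0,"ry":0,"rz":0},{"jaw":0,"tx":0,"ty":0,"tz":0,"rx":0,"ry":0,"rz":0},{"jaw":0.7,"tx":0,"ty":0,"tz":0,"rx":0,"ry":0,"rz":0},{"jaw":0.7,"tx":0,"ty":0,"tz":0,"rx":0,"ry":0,"rz":0}]'
python3 -m creep '[{"jaw":0.7,"tx":0,"ty":0,"tz":0,"rx":0,"ry":0,"rz":0},{"jaw":0.7,"tx":0,"ty":0,"tz":2,"rx":0,"ry":0,"rz":0},{"jaw":0.7,"tx":0,"ty":0,"tz":4,"rx":0,"ry":0,"rz":0},{"jaw":0.7,"tx":0,"ty":0,"tz":5,"rx":0,"ry":0,"rz":0},{"jaw":0.7,"tx":0,"ty":0,"tz":5,"rx":0,"ry":0,"rz":0}]'
python3 -m creep '[{"jaw":0,"tx":0,"ty":0,"tz":5,"rx":0,"ry":0,"rz":0},{"jaw":0,"tx":0,"ty":0,"tz":5,"rx":0,"ry":0,"rz":0},{"jaw":0,"tx":0,"ty":5,"tz":0,"rx":0,"ry":0,"rz":0},{"jaw":0,"tx":0,"ty":5,"tz":0,"rx":0,"ry":0,"rz":0},{"jaw":0,"tx":0,"ty":5,"tz":0,"rx":0,"ry":0,"rz":0}]'
python3 -m creep '[{"jaw":0,"tx":0,"ty":5,"tz":0,"rx":0,"ry":0,"rz":0},{"jaw":0,"tx":0,"ty":5,"tz":0,"rx":0,"ry":0,"rz":0},{"jaw":0,"tx":0,"ty":0,"tz":0,"rx":0,"ry":0,"rz":0}]'
python3 - <<'E'
from h import *
s=cam('side');t=cam('top'); cv2.imwrite('pics/c.png',np.hstack([cv2.resize(s['image'][60:200,260:400],None,fx=2.8,fy=2.8,interpolation=3),cv2.resize(t['image'][90:230,350:490],None,fx=2.8,fy=2.8,interpolation=3)]))
E
```

```text
clock: 6.92
ee_pos: [518.3, -290.2, 10.9]
tcp_rot: [[0.984, -0.179, 0.002], [-0.179, -0.984, -0.001], [0.002, 0.001, -1.0]]
contact_force: [0.6, 0.2, 0.2]
gripper_width: 0.701
gripper_force: 0.0
clock: 7.55
ee_pos: [517.6, -289.7, 173.1]
tcp_rot: [[0.984, -0.179, 0.001], [-0.179, -0.984, -0.001], [0.002, 0.001, -1.0]]
contact_force: [0.1, -0.8, 0.2]
gripper_width: 0.701
gripper_force: 0.0
clock: 8.18
ee_pos: [517.4, -138.3, 271.9]
tcp_rot: [[0.984, -0.18, 0.003], [-0.18, -0.984, -0.001], [0.003, 0.0, -1.0]]
contact_force: [0.3, 0.1, -0.7]
gripper_width: -0.001
gripper_force: 0.0
clock: 8.55
ee_pos: [517.4, -37.0, 271.7]
tcp_rot: [[0.985, -0.175, 0.002], [-0.175, -0.985, -0.0], [0.002, -0.0, -1.0]]
contact_force: [0.2, -1.0, -0.5]
gripper_width: 0.002
gripper_force: 0.0
```

View pics/c.png

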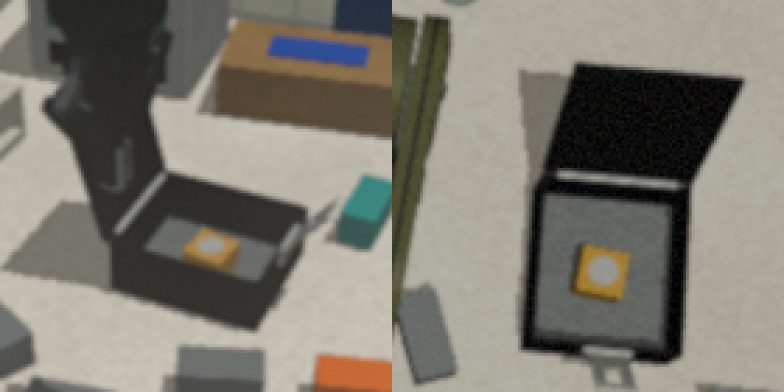

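```bash
python3 - <<'E'
from h import *
s=cam('side');t=cam('top')
for n,c,uv,z in [('F,y+',t,(396.8,214.3),60),('F,y-',t,(453.5,218.6),60),('B,y+',t,(402.9,156),60),('B,y+ bot',s,(300.4,163.6),0),('F,y+ bot',s,(351.8,177.1),0),('F,y- top',s,(368.9,135),60),('B,y+ top',s,(300,145.7),60),
 ('Lid tip L',t,(350+184/2.8,90+65/2.8),216),('Lid tip R',t,(350+350/2.8,90+80/2.8),216),('lid tip y-? side',s,(260+122/2.8,60+25/2.8),216),('hingeline L',t,(350+160/2.8,90+177/2.8),60),('hingeR',t,(350+298/2.8,90+186/2.8),60),
 ('hasp end L',t,(350+200/2.8,90+390/2.8),115),('hasp base',t,(350+216/2.8,90+352/2.8),69)]:
    print(n,np.round(onz(c,uv,z)))
def f(p):
    r=[]
    for c,uv,(a,b,z) in [(t,(396.8,214.3),(-80,70,60)),(t,(453.5,218.6),(-80,-70,60)),(t,(402.9,156),(80,70,60)),(s,(300.4,163.6),(80,70,0)),(s,(351.8,177.1),(-80,70,0)),(s,(368.9,135),(-80,-70,60)),(s,(300,145.7),(80,70,60)),(t,(421.5,188.4),(0,0,5)),(s,(334.5,156.5),(0,0,5)),(t,(427.7,156),(80,0,60)),(s,(309.5,133.5),(80,0,60)),(s,(361,144.2),(-85,0,69)),(t,(425.2,214.2),(-85,0,69))]:
        k,w=np.cos(p[2]),np.sin(p[2]); r+=list(proj(c,[p[0]+k*a-w*b,p[1]+w*a+k*b,z])-uv)
    return np.array(r)
from scipy.optimize import least_squares
R=least_squares(f,[516,-290,-.03],loss='soft_l1'); print(np.round(R.x,3)); print(np.round(f(R.x),1).reshape(-1,2).tolist())
E
```

```text
F,y+ [ 439. -211.]
F,y- [ 430. -355.]
B,y+ [ 592. -229.]
B,y+ bot [ 601. -226.]
F,y+ bot [ 447. -221.]
F,y- top [ 436. -345.]
B,y+ top [ 603. -231.]
Lid tip L [ 650. -235.]
Lid tip R [ 639. -371.]
lid tip y-? side [ 640. -365.]
hingeline L [ 600. -240.]
hingeR [ 593. -368.]
hasp end L [ 395. -262.]
hasp base [ 435. -286.]
[ 5.17507e+02 -2.88724e+02 -7.70000e-02]
[[0.5, -1.6], [-0.9, -1.0], [-1.7, -3.9], [-0.5, 0.2], [0.5, 2.1], [1.8, -1.2], [-0.8, 1.3], [0.9, 0.4], [0.5, -0.9], [0.5, -1.6], [0.4, -0.1], [3.6, 1.1], [0.3, 2.3]]
```

```bash
python3 -m creep '[{"jaw":0,"tx":2.9,"ty":-4.8,"tz":0,"rx":0,"ry":0,"rz":0},{"jaw":0,"tx":2.9,"ty":-4.8,"tz":0,"rx":0,"ry":0,"rz":0},{"jaw":0,"tx":2.9,"ty":-4.8,"tz":0,"rx":0,"ry":0,"rz":0},{"jaw":0,"tx":2.9,"ty":-4.8,"tz":0,"rx":0,"ry":0,"rz":0},{"jaw":0,"tx":2.9,"ty":-4.8,"tz":0,"rx":0,"ry":0,"rz":0}]'
python3 -m creep '[{"jaw":0,"tx":2.9,"ty":-4.8,"tz":0,"rx":0,"ry":0,"rz":0},{"jaw":0,"tx":0,"ty":0,"tz":-4,"rx":0,"ry":0,"rz":0},{"jaw":0,"tx":0,"ty":0,"tz":-4,"rx":0,"ry":0,"rz":0},{"jaw":0,"tx":0,"ty":0,"tz":-1.7,"rx":0,"ry":0,"rz":0},{"jaw":0,"tx":0,"ty":0,"tz":0,"rx":0,"ry":0,"rz":0}]'
python3 -m creep '[{"jaw":0,"tx":-2,"ty":0,"tz":0,"rx":0,"ry":0,"rz":0},{"jaw":0,"tx":-2,"ty":0,"tz":0,"rx":0,"ry":0,"rz":0},{"jaw":0,"tx":-2,"ty":0,"tz":0,"rx":0,"ry":0,"rz":0},{"jaw":0,"tx":-1.4,"ty":0,"tz":0.2,"rx":0,"ry":0,"rz":0},{"jaw":0,"tx":0,"ty":0,"tz":0,"rx":0,"ry":0,"rz":0}]'
```

```text
clock: 9.38
ee_pos: [662.7, -283.3, 269.7]
tcp_rot: [[0.983, -0.182, -0.0], [-0.182, -0.983, 0.0], [-0.0, -0.0, -1.0]]
contact_force: [1.4, 0.8, 0.4]
gripper_width: -0.002
gripper_force: 0.0
clock: 10.0
ee_pos: [690.5, -328.2, 171.1]
tcp_rot: [[0.984, -0.18, -0.003], [-0.18, -0.984, 0.001], [-0.003, -0.001, -1.0]]
contact_force: [0.5, 0.2, 0.6]
gripper_width: -0.001
gripper_force: 0.0
clock: 10.62
ee_pos: [618.7, -328.9, 180.7]
tcp_rot: [[0.984, -0.18, 0.006], [-0.18, -0.984, -0.004], [0.007, 0.003, -1.0]]
contact_force: [-0.1, 0.9, 8.4]
gripper_width: -0.0
gripper_force: 0.0
```

```bash
python3 -m creep '[{"jaw":0,"tx":-1.6,"ty":0,"tz":0,"rx":0,"ry":0,"rz":0},{"jaw":0,"tx":-1.5,"ty":0,"tz":-0.2,"rx":0,"ry":0,"rz":0},{"jaw":0,"tx":-1.5,"ty":0,"tz":-0.4,"rx":0,"ry":0,"rz":0},{"jaw":0,"tx":-1.5,"ty":0,"tz":-0.6,"rx":0,"ry":0,"rz":0},{"jaw":0,"tx":-1.3,"ty":0,"tz":-0.8,"rx":0,"ry":0,"rz":0}]'
python3 -m creep '[{"jaw":0,"tx":-1.3,"ty":0,"tz":-0.95,"rx":0,"ry":0,"rz":0},{"jaw":0,"tx":-1.1,"ty":0,"tz":-1.1,"rx":0,"ry":0,"rz":0},{"jaw":0,"tx":-1.0,"ty":0,"tz":-1.25,"rx":0,"ry":0,"rz":0},{"jaw":0,"tx":-0.8,"ty":0,"tz":-1.35,"rx":0,"ry":0,"rz":0},{"jaw":0,"tx":-0.6,"ty":0,"tz":-1.45,"rx":0,"ry":0,"rz":0}]'
python3 -m creep '[{"jaw":0,"tx":-0.3,"ty":0,"tz":-1.1,"rx":0,"ry":0,"rz":0},{"jaw":0,"tx":-0.2,"ty":0,"tz":-1,"rx":0,"ry":0,"rz":0},{"jaw":0,"tx":0,"ty":0,"tz":0,"rx":0,"ry":0,"rz":0}]'
```

```text
clock: 11.25
ee_pos: [542.1, -327.4, 153.8]
tcp_rot: [[0.984, -0.18, -0.001], [-0.18, -0.984, 0.001], [-0.001, -0.001, -1.0]]
contact_force: [0.8, 1.5, 1.1]
gripper_width: -0.0
gripper_force: 0.8
clock: 11.88
ee_pos: [494.9, -327.6, 92.7]
tcp_rot: [[0.984, -0.179, -0.0], [-0.179, -0.984, 0.0], [-0.0, -0.0, -1.0]]
contact_force: [0.7, 0.6, 0.3]
gripper_width: 0.002
gripper_force: 0.5
clock: 12.25
ee_pos: [489.8, -327.2, 71.5]
tcp_rot: [[0.984, -0.179, -0.002], [-0.179, -0.984, 0.001], [-0.002, -0.001, -1.0]]
contact_force: [-1.1, -0.6, 0.1]
gripper_width: 0.001
gripper_force: 0.0
```

```bash
python3 -m creep '[{"jaw":0,"tx":0,"ty":0,"tz":-0.3,"rx":0,"ry":0,"rz":0},{"jaw":0,"tx":0,"ty":0,"tz":-0.2,"rx":0,"ry":0,"rz":0},{"jaw":0,"tx":0,"ty":0,"tz":0,"rx":0,"ry":0,"rz":0}]'
python3 - <<'E'
from h import *
s=cam('side');t=cam('top'); cv2.imwrite('pics/d.png',np.hstack([cv2.resize(s['image'][60:200,260:400],None,fx=2.8,fy=2.8,interpolation=3),cv2.resize(t['image'][90:230,350:490],None,fx=2.8,fy=2.8,interpolation=3)]))
E
```

```text
clock: 12.62
ee_pos: [490.8, -327.8, 68.0]
tcp_rot: [[0.984, -0.179, 0.0], [-0.179, -0.984, -0.0], [0.0, 0.0, -1.0]]
contact_force: [0.0, -0.4, 1.5]
gripper_width: -0.004
gripper_force: 0.5
```

View pics/d.png

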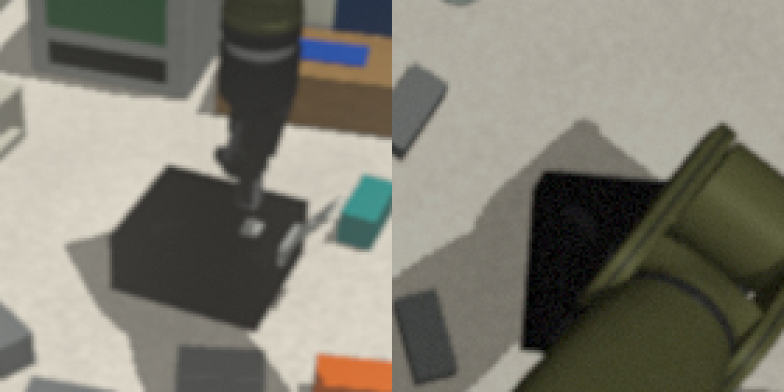

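```bash
python3 -m creep '[{"jaw":0,"tx":0,"ty":0,"tz":-0.2,"rx":0,"ry":0,"rz":0},{"jaw":0,"tx":0,"ty":0,"tz":-0.2,"rx":0,"ry":0,"rz":0},{"jaw":0,"tx":0,"ty":0,"tz":0,"rx":0,"ry":0,"rz":0}]'
python3 -m creep '[{"jaw":0,"tx":0,"ty":0,"tz":3,"rx":0,"ry":0,"rz":0},{"jaw":0,"tx":0,"ty":0,"tz":4.5,"rx":0,"ry":0,"rz":0},{"jaw":0,"tx":0,"ty":0,"tz":4,"rx":0,"ry":0,"rz":0},{"jaw":0,"tx":-4.5,"ty":1.5,"tz":0,"rx":0,"ry":0,"rz":0},{"jaw":0,"tx":-4.5,"ty":1.6,"tz":0,"rx":0,"ry":0,"rz":0}]'
python3 -m creep '[{"jaw":0,"tx":-4.7,"ty":1.6,"tz":0,"rx":0,"ry":0,"rz":0},{"jaw":0,"tx":0,"ty":0,"tz":0,"rx":0,"ry":0,"rz":0},{"jaw":0,"tx":0,"ty":0,"tz":-4,"rx":0,"ry":0,"rz":0},{"jaw":0,"tx":0,"ty":0,"tz":-4,"rx":0,"ry":0,"rz":0},{"jaw":0,"tx":0,"ty":0,"tz":0,"rx":0,"ry":0,"rz":0}]'
python3 - <<'E'
from h import *
s=cam('side');t=cam('top'); cv2.imwrite('pics/e.png',cv2.resize(s['image'][90:190,280:400],None,fx=4,fy=4,interpolation=3))
for q in('hasp','hasp_hinge'): print([(np.round(d['at'],1).tolist(),round(d['conf'],2)) for d in spot_point('side',q)][:2],[(np.round(d['rect'],1).tolist(),round(d['conf'],2)) for d in spot_in('side',q)][:2])
print(proj(s,get_obs()['ee_pos']),proj(s,[433,-282.5,69]),proj(s,[395,-280,118]),proj(s,[474,-286,78]))
E
```

```text
clock: 13.1
ee_pos: [490.8, -327.9, 67.8]
tcp_rot: [[0.984, -0.179, -0.001], [-0.179, -0.984, 0.0], [-0.001, -0.0, -1.0]]
contact_force: [-9.0, 6.2, 19.5]
gripper_width: -0.0
gripper_force: 10.1
clock: 13.72
ee_pos: [400.0, -296.5, 179.6]
tcp_rot: [[0.984, -0.179, 0.001], [-0.179, -0.984, -0.001], [0.001, 0.001, -1.0]]
contact_force: [0.2, -0.7, 0.5]
gripper_width: -0.002
gripper_force: 0.0
clock: 14.35
ee_pos: [352.2, -279.0, 95.8]
tcp_rot: [[0.984, -0.179, -0.005], [-0.179, -0.984, 0.005], [-0.006, -0.004, -1.0]]
contact_force: [-0.3, -0.6, -0.2]
gripper_width: -0.001
gripper_force: 0.0Traceback (most recent call last):
  File "<stdin>", line 3, in <module>
ValueError: it knows: block, case, case_floor, dishes, hasp_hinge, holder, lid_hinge, plate, slot, weight
```

View pics/e.png

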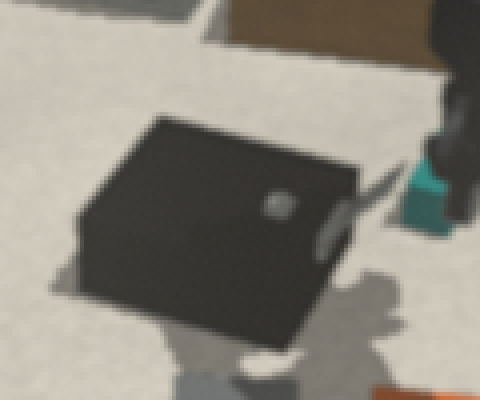

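```bash
python3 -m creep '[{"jaw":0,"tx":1.5,"ty":-0.1,"tz":0,"rx":0,"ry":0,"rz":0},{"jaw":0,"tx":1.5,"ty":-0.1,"tz":0.2,"rx":0,"ry":0,"rz":0},{"jaw":0,"tx":1.3,"ty":-0.1,"tz":0.2,"rx":0,"ry":0,"rz":0},{"jaw":0,"tx":1.2,"ty":-0.1,"tz":0.2,"rx":0,"ry":0,"rz":0},{"jaw":0,"tx":1.1,"ty":-0.1,"tz":0.2,"rx":0,"ry":0,"rz":0}]'
python3 -m creep '[{"jaw":0,"tx":1,"ty":-0.1,"tz":0,"rx":0,"ry":0,"rz":0},{"jaw":0,"tx":0.8,"ty":0,"tz":-0.3,"rx":0,"ry":0,"rz":0},{"jaw":0,"tx":0.6,"ty":-0.1,"tz":-0.3,"rx":0,"ry":0,"rz":0},{"jaw":0,"tx":0.5,"ty":0,"tz":-0.5,"rx":0,"ry":0,"rz":0},{"jaw":0,"tx":0,"ty":0,"tz":0,"rx":0,"ry":0,"rz":0}]'
python3 -m creep '[{"jaw":0,"tx":0.3,"ty":0,"tz":-0.6,"rx":0,"ry":0,"rz":0},{"jaw":0,"tx":0.2,"ty":0,"tz":-0.6,"rx":0,"ry":0,"rz":0},{"jaw":0,"tx":0,"ty":0,"tz":0,"rx":0,"ry":0,"rz":0}]'
```

```text
clock: 15.08
ee_pos: [420.5, -285.7, 107.0]
tcp_rot: [[0.984, -0.179, 0.0], [-0.179, -0.984, -0.0], [0.0, 0.0, -1.0]]
contact_force: [0.2, 0.9, -0.2]
gripper_width: -0.002
gripper_force: 0.4
clock: 15.7
ee_pos: [448.4, -287.3, 95.0]
tcp_rot: [[0.984, -0.179, -0.001], [-0.179, -0.984, 0.001], [-0.001, -0.001, -1.0]]
contact_force: [0.3, 0.2, -0.1]
gripper_width: 0.003
gripper_force: 0.0
clock: 16.08
ee_pos: [453.3, -287.4, 83.1]
tcp_rot: [[0.984, -0.179, -0.001], [-0.179, -0.984, 0.001], [-0.001, -0.001, -1.0]]
contact_force: [0.5, 0.5, 0.1]
gripper_width: -0.002
gripper_force: 0.0
```

```bash
python3 -m creep '[{"jaw":0,"tx":0,"ty":0,"tz":-0.5,"rx":0,"ry":0,"rz":0},{"jaw":0,"tx":0,"ty":0,"tz":-0.4,"rx":0,"ry":0,"rz":0},{"jaw":0,"tx":0,"ty":0,"tz":-0.2,"rx":0,"ry":0,"rz":0},{"jaw":0,"tx":0,"ty":0,"tz":-0.2,"rx":0,"ry":0,"rz":0},{"jaw":0,"tx":0,"ty":0,"tz":0,"rx":0,"ry":0,"rz":0}]'

```

```text
clock: 16.7
ee_pos: [453.5, -287.6, 72.9]
tcp_rot: [[0.984, -0.179, -0.001], [-0.179, -0.984, 0.001], [-0.001, -0.001, -1.0]]
contact_force: [-5.1, 4.2, 14.0]
gripper_width: 0.001
gripper_force: 6.7
```

```bash
cat >> h.py <<'E'
def look(*names):
    o=get_obs(); B=[(561,115,-.3),(566,-8,.11),(677,-108,-.61),(447,106,-.06),(447,-2.5,-.15),(456,-124.5,.25)]
    e=o['ee_pos']; ty=np.arctan2(o['tcp_rot'][1][0],o['tcp_rot'][0][0]); print('ee',np.round(e,1),'yaw',round(ty,3),'w',round(o['gripper_width'],2),'t',round(o['clock'],1))
    t=cam('top'); s=cam('side')
    for i in names:
        for n,cs in(('t',[t]),('s',[s]),('ts',[t,s])):
            x,f=fit(cs,'grey',B[i],(80,40,40),grow=14,yaws=[B[i][2]-.3,B[i][2],B[i][2]+.3]); d=(x[2]-ty+np.pi/2)%np.pi-np.pi/2
            print(i,n,np.round(x,2).tolist(),round(f),'d cm',np.round((x[:2]-e[:2])/10,2),'drz',round(d,3))
    return t,s
E
python3 -m creep '[{"jaw":0,"tx":0,"ty":0,"tz":4,"rx":0,"ry":0,"rz":0},{"jaw":0,"tx":0,"ty":0,"tz":5,"rx":0,"ry":0,"rz":0},{"jaw":0.8,"tx":0,"ty":3,"tz":4,"rx":0,"ry":0,"rz":0},{"jaw":0.8,"tx":0,"ty":5,"tz":0,"rx":0,"ry":0,"rz":0},{"jaw":0.8,"tx":0,"ty":5,"tz":0,"rx":0,"ry":0,"rz":0}]'
python3 -m creep '[{"jaw":0.8,"tx":0,"ty":5,"tz":0,"rx":0,"ry":0,"rz":0.03},{"jaw":0.8,"tx":0,"ty":5,"tz":0,"rx":0,"ry":0,"rz":0.03},{"jaw":0.8,"tx":0,"ty":5,"tz":0,"rx":0,"ry":0,"rz":0.03},{"jaw":0.8,"tx":0,"ty":5,"tz":0,"rx":0,"ry":0,"rz":0.03},{"jaw":0.8,"tx":0,"ty":5,"tz":0,"rx":0,"ry":0,"rz":0}]'
python3 - <<'E'
from h import *
t,s=look(3,0,4,1,5,2)
cv2.imwrite('pics/f.png',np.hstack([s['image'][60:360,160:440],t['image'][60:360,180:480]]))
E
```

```text
clock: 17.32
ee_pos: [453.4, -156.6, 201.4]
tcp_rot: [[0.984, -0.18, 0.001], [-0.18, -0.984, -0.0], [0.001, 0.0, -1.0]]
contact_force: [-0.3, 0.1, -1.3]
gripper_width: 0.639
gripper_force: 0.0
clock: 17.95
ee_pos: [453.0, 93.9, 200.6]
tcp_rot: [[0.998, -0.06, -0.0], [-0.06, -0.998, -0.0], [-0.0, 0.0, -1.0]]
contact_force: [1.4, -1.2, -0.1]
gripper_width: 0.798
gripper_force: 0.0
ee [453.   93.9 200.6] yaw -0.06 w 0.8 t 17.9
3 t [442.59, 102.25, 0.6] 419 d cm [-1.04  0.84] drz 0.656
3 s [447.25, 106.99, -0.07] 478 d cm [-0.57  1.31] drz -0.012
3 ts [447.07, 107.39, -0.04] 939 d cm [-0.59  1.35] drz 0.019
0 t [539.35, -47.12, 2.04] 55 d cm [  8.64 -14.1 ] drz -1.038
0 s [560.98, 115.73, -0.32] 120 d cm [10.8   2.19] drz -0.264
0 ts [560.73, 115.47, -0.3] 702 d cm [10.78  2.16] drz -0.238
4 t [446.67, -3.04, -0.14] 108 d cm [-0.63 -9.69] drz -0.077
4 s [447.23, -2.55, -0.14] 781 d cm [-0.58 -9.64] drz -0.078
4 ts [447.39, -2.91, -0.14] 890 d cm [-0.56 -9.68] drz -0.078
1 t [568.21, -34.41, 0.08] 226 d cm [ 11.52 -12.83] drz 0.138
1 s [565.83, -39.02, 0.21] 716 d cm [ 11.28 -13.29] drz 0.274
1 ts [566.16, -36.23, 0.12] 966 d cm [ 11.32 -13.01] drz 0.177
5 t [456.33, -124.6, 0.26] 69 d cm [  0.33 -21.85] drz 0.322
5 s [457.18, -124.59, 0.28] 578 d cm [  0.42 -21.85] drz 0.336
5 ts [456.7, -124.14, 0.26] 647 d cm [  0.37 -21.8 ] drz 0.319
2 t [676.8, -107.86, -0.55] 159 d cm [ 22.38 -20.17] drz -0.486
2 s [677.47, -108.01, -0.68] 441 d cm [ 22.45 -20.19] drz -0.622
2 ts [676.86, -107.62, -0.62] 611 d cm [ 22.39 -20.15] drz -0.559
```

View pics/f.png

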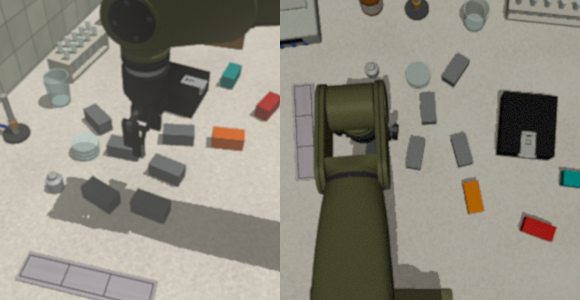

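```bash
sed -i 's/(566,-8,.11)/(567,-36,.1)/' h.py
python3 -m creep '[{"jaw":0.8,"tx":-0.55,"ty":1.3,"tz":-5,"rx":0,"ry":0,"rz":0},{"jaw":0.8,"tx":0,"ty":0,"tz":-5,"rx":0,"ry":0,"rz":0},{"jaw":0.8,"tx":0,"ty":0,"tz":-5,"rx":0,"ry":0,"rz":0},{"jaw":0.8,"tx":0,"ty":0,"tz":-3.2,"rx":0,"ry":0,"rz":0},{"jaw":0.8,"tx":0,"ty":0,"tz":-1.2,"rx":0,"ry":0,"rz":0}]'
python3 -m creep '[{"jaw":0,"tx":0,"ty":0,"tz":0,"rx":0,"ry":0,"rz":0},{"jaw":0,"tx":0,"ty":0,"tz":0,"rx":0,"ry":0,"rz":0},{"jaw":0,"tx":0,"ty":0,"tz":0,"rx":0,"ry":0,"rz":0},{"jaw":0,"tx":0,"ty":0,"tz":0,"rx":0,"ry":0,"rz":0},{"jaw":0,"tx":0,"ty":0,"tz":0,"rx":0,"ry":0,"rz":0}]' 80
python3 -m creep '[{"jaw":0,"tx":0,"ty":0,"tz":3,"rx":0,"ry":0,"rz":0},{"jaw":0,"tx":0,"ty":0,"tz":4,"rx":0,"ry":0,"rz":0},{"jaw":0,"tx":0,"ty":0,"tz":3,"rx":0,"ry":0,"rz":0},{"jaw":0,"tx":0,"ty":0,"tz":0,"rx":0,"ry":0,"rz":0}]'
```

```text
clock: 18.68
ee_pos: [446.0, 104.6, 4.4]
tcp_rot: [[0.998, -0.061, -0.005], [-0.061, -0.998, -0.001], [-0.005, 0.001, -1.0]]
contact_force: [0.3, -0.5, -0.4]
gripper_width: 0.798
gripper_force: 0.0
clock: 19.3
ee_pos: [449.4, 105.4, 8.3]
tcp_rot: [[0.998, -0.06, 0.003], [-0.06, -0.998, 0.0], [0.003, -0.0, -1.0]]
contact_force: [-0.9, -1.0, 5.9]
gripper_width: 0.464
gripper_force: 58.0
clock: 19.8
ee_pos: [449.3, 105.6, 108.6]
tcp_rot: [[0.998, -0.06, 0.005], [-0.06, -0.998, 0.001], [0.005, -0.001, -1.0]]
contact_force: [0.2, 0.2, -4.2]
gripper_width: 0.451
gripper_force: 86.2
```

```bash

python3 -m creep '[{"jaw":0,"tx":-0.6,"ty":4.5,"tz":0,"rx":0,"ry":0,"rz":0.055},{"jaw":0,"tx":-0.6,"ty":4.5,"tz":0,"rx":0,"ry":0,"rz":0.055},{"jaw":0,"tx":-0.6,"ty":4.5,"tz":0,"rx":0,"ry":0,"rz":0.055},{"jaw":0,"tx":-0.6,"ty":4.5,"tz":-2,"rx":0,"ry":0,"rz":0},{"jaw":0,"tx":0,"ty":0,"tz":-3,"rx":0,"ry":0,"rz":0}]'
python3 -m creep '[{"jaw":0,"tx":0,"ty":0,"tz":-1.5,"rx":0,"ry":0,"rz":0},{"jaw":0,"tx":0,"ty":0,"tz":0,"rx":0,"ry":0,"rz":0},{"jaw":0,"tx":0,"ty":0,"tz":0,"rx":0,"ry":0,"rz":0}]'
python3 - <<'E'
from h import *
o=get_obs(); print(o['ee_pos'],o['gripper_width'])
t=cam('top'); s=cam('side')
z=o['ee_pos'][2]-7.5
for n,c in(('t',t),('s',s)):
    x,f=fit([c],'grey',(423,286,.105),(80,40,40),z0=z,grow=12); print(n,np.round(x,2),round(f))
    # fit plate in this view
x,f=fit([t],'plate',(506,294.5,.105),(264,60,6)); print(np.round(x,3),f)
E
```

```text
clock: 20.42
ee_pos: [422.8, 287.6, 54.7]
tcp_rot: [[0.994, 0.109, -0.001], [0.109, -0.994, 0.0], [-0.001, -0.0, -1.0]]
contact_force: [-0.3, 0.8, -3.8]
gripper_width: 0.454
gripper_force: 85.9
clock: 20.8
ee_pos: [424.7, 285.1, 42.3]
tcp_rot: [[0.995, 0.104, 0.001], [0.104, -0.995, 0.0], [0.001, -0.0, -1.0]]
contact_force: [0.1, -0.4, -3.9]
gripper_width: 0.455
gripper_force: 85.8
[424.65902194 285.10037559  42.30375451] 0.4551570400401618
t [5.0401e+02 2.7254e+02 2.0000e-02] 135
s [ 4.2478e+02  2.9262e+02 -3.0000e-02] 1462
[5.09434e+02 2.91778e+02 1.43000e-01] 822.9655858323721
```

```bash

python3 -m creep '[{"jaw":0,"tx":0,"ty":0.1,"tz":-1.5,"rx":0,"ry":0,"rz":0},{"jaw":0,"tx":0,"ty":0,"tz":-0.9,"rx":0,"ry":0,"rz":0},{"jaw":0,"tx":0,"ty":0,"tz":-0.3,"rx":0,"ry":0,"rz":0},{"jaw":0,"tx":0,"ty":0,"tz":0,"rx":0,"ry":0,"rz":0}]'
python3 -m creep '[{"jaw":0,"tx":0,"ty":0,"tz":-0.15,"rx":0,"ry":0,"rz":0},{"jaw":0,"tx":0,"ty":0,"tz":0,"rx":0,"ry":0,"rz":0}]'
```

```text
clock: 21.4
ee_pos: [424.1, 286.4, 14.6]
tcp_rot: [[0.995, 0.105, -0.0], [0.105, -0.995, 0.0], [-0.0, -0.0, -1.0]]
contact_force: [1.0, -0.3, -4.3]
gripper_width: 0.458
gripper_force: 86.0
clock: 21.65
ee_pos: [424.4, 286.6, 14.4]
tcp_rot: [[0.995, 0.105, 0.0], [0.105, -0.995, 0.0], [0.0, -0.0, -1.0]]
contact_force: [-4.4, -2.4, 5.1]
gripper_width: 0.451
gripper_force: 87.0
```

```bash

python3 -m creep '[{"jaw":0.75,"tx":0,"ty":0,"tz":0,"rx":0,"ry":0,"rz":0},{"jaw":0.75,"tx":0,"ty":0,"tz":0,"rx":0,"ry":0,"rz":0},{"jaw":0.75,"tx":0,"ty":0,"tz":0.5,"rx":0,"ry":0,"rz":0},{"jaw":0.75,"tx":0,"ty":0,"tz":4.5,"rx":0,"ry":0,"rz":0},{"jaw":0.75,"tx":0,"ty":0,"tz":5,"rx":0,"ry":0,"rz":0}]'
python3 -m creep '[{"jaw":0.8,"tx":3.4,"ty":-4.25,"tz":3,"rx":0,"ry":0,"rz":-0.1},{"jaw":0.8,"tx":3.4,"ty":-4.25,"tz":0,"rx":0,"ry":0,"rz":-0.1},{"jaw":0.8,"tx":3.4,"ty":-4.25,"tz":0,"rx":0,"ry":0,"rz":-0.1},{"jaw":0.8,"tx":3.4,"ty":-4.25,"tz":0,"rx":0,"ry":0,"rz":-0.1},{"jaw":0.8,"tx":0,"ty":0,"tz":0,"rx":0,"ry":0,"rz":0}]'
python3 - <<'E'
from h import *
t,s=look(0)
c=s;print([(np.round(d['at'],1).tolist(),round(d['conf'],2)) for d in spot_point('side','block')][:8] if 0 else '')
E
```

```text
clock: 22.28
ee_pos: [423.4, 286.0, 113.8]
tcp_rot: [[0.995, 0.105, -0.002], [0.105, -0.995, -0.001], [-0.002, 0.001, -1.0]]
contact_force: [0.3, 0.6, -0.8]
gripper_width: 0.75
gripper_force: 0.0
clock: 22.9
ee_pos: [562.0, 113.8, 143.9]
tcp_rot: [[0.955, -0.295, 0.001], [-0.295, -0.955, -0.0], [0.001, -0.0, -1.0]]
contact_force: [-0.5, 0.5, 0.4]
gripper_width: 0.802
gripper_force: 0.0
ee [562.  113.8 143.9] yaw -0.3 w 0.8 t 22.9
0 t [605.0, -33.0, 1.3] 34 d cm [  4.3  -14.68] drz -1.542
0 s [561.31, 115.69, -0.34] 122 d cm [-0.07  0.19] drz -0.038
0 ts [560.87, 115.42, -0.33] 686 d cm [-0.11  0.16] drz -0.027
```

```bash
cat >> h.py <<'E'
_m0=masks
def masks(c):
    d=_m0(c); f=cv2.GaussianBlur(c['image'],(3,3),0).astype(float); m=f.max(2)
    top=c['tvec'].ravel()[2]>1000
    d['blk']=((f[...,2]-f[...,0]<6)&(m>40)&(m<(120 if top else 155))).astype(np.float32); return d
def wall(slots):
    t=cam('top');s=cam('side'); o=get_obs(); print('ee',np.round(o['ee_pos'],1))
    a=.105; u=np.array([np.cos(a),np.sin(a)])
    for k in slots:
        off,z={1:(-84,6),2:(0,6),3:(84,6),4:(-42,46),5:(42,46),6:(0,86)}[k]; p=np.array([506.4,294.8])+off*u
        for n,cs in(('t',[t]),('s',[s]),('ts',[t,s])):
            x,f=fit(cs,'blk',(*p,a),(80,40,40),z0=z,grow=3); d=x[:2]-p; print('slot',k,n,'err along,across,yaw',np.round([d@u,d@[-u[1],u[0]],x[2]-a],2),round(f))
    return t,s
E
python3 -m creep '[{"jaw":0.8,"tx":-0.1,"ty":0.15,"tz":-4,"rx":0,"ry":0,"rz":-0.03},{"jaw":0.8,"tx":0,"ty":0,"tz":-5,"rx":0,"ry":0,"rz":0},{"jaw":0.8,"tx":0,"ty":0,"tz":-3.2,"rx":0,"ry":0,"rz":0},{"jaw":0.8,"tx":0,"ty":0,"tz":-1.5,"rx":0,"ry":0,"rz":0},{"jaw":0,"tx":0,"ty":0,"tz":0,"rx":0,"ry":0,"rz":0}]'
python3 -m creep '[{"jaw":0,"tx":0,"ty":0,"tz":0,"rx":0,"ry":0,"rz":0},{"jaw":0,"tx":0,"ty":0,"tz":0,"rx":0,"ry":0,"rz":0},{"jaw":0,"tx":0,"ty":0,"tz":0,"rx":0,"ry":0,"rz":0},{"jaw":0,"tx":0,"ty":0,"tz":0,"rx":0,"ry":0,"rz":0}]' 80
python3 -m creep '[{"jaw":0,"tx":0,"ty":0,"tz":3,"rx":0,"ry":0,"rz":0},{"jaw":0,"tx":0,"ty":0,"tz":4,"rx":0,"ry":0,"rz":0},{"jaw":0,"tx":0,"ty":0,"tz":3,"rx":0,"ry":0,"rz":0},{"jaw":0,"tx":0,"ty":0,"tz":0,"rx":0,"ry":0,"rz":0}]'
python3 - <<'E'
from h import *
wall([1])
E
```

```text
clock: 23.62
ee_pos: [558.1, 118.7, 5.8]
tcp_rot: [[0.948, -0.318, -0.002], [-0.318, -0.948, -0.0], [-0.002, 0.001, -1.0]]
contact_force: [-0.2, -0.4, 0.5]
gripper_width: 0.6
gripper_force: 0.0
clock: 24.12
ee_pos: [560.1, 118.2, 7.8]
tcp_rot: [[0.948, -0.32, 0.002], [-0.32, -0.948, 0.001], [0.002, -0.001, -1.0]]
contact_force: [-1.7, 1.5, 5.9]
gripper_width: 0.455
gripper_force: 81.2
clock: 24.62
ee_pos: [560.7, 117.9, 108.6]
tcp_rot: [[0.948, -0.32, 0.005], [-0.32, -0.948, 0.0], [0.005, -0.002, -1.0]]
contact_force: [0.3, 0.0, -3.2]
gripper_width: 0.456
gripper_force: 80.8
ee [558.  117.6 104.7]
slot 1 t err along,across,yaw [ 0.8  -0.62 -0.08] 49
slot 1 s err along,across,yaw [-0.68  3.91 -0.01] 72
slot 1 ts err along,across,yaw [-0.47  3.12 -0.03] 165
```

```bash

python3 -m creep '[{"jaw":0,"tx":-1.4,"ty":4.4,"tz":0,"rx":0,"ry":0,"rz":0.106},{"jaw":0,"tx":-1.4,"ty":4.4,"tz":0,"rx":0,"ry":0,"rz":0.106},{"jaw":0,"tx":-1.4,"ty":4.4,"tz":0,"rx":0,"ry":0,"rz":0.106},{"jaw":0,"tx":-1.3,"ty":4.4,"tz":0,"rx":0,"ry":0,"rz":0.106},{"jaw":0,"tx":0,"ty":0,"tz":-2,"rx":0,"ry":0,"rz":0}]'
python3 -m creep '[{"jaw":0,"tx":0,"ty":0,"tz":-2.5,"rx":0,"ry":0,"rz":0},{"jaw":0,"tx":0,"ty":0,"tz":0,"rx":0,"ry":0,"rz":0},{"jaw":0,"tx":0,"ty":0,"tz":0,"rx":0,"ry":0,"rz":0}]'
python3 - <<'E'
from h import *
E=[]
for i in range(3): capture('side'); E.append(get_obs()['ee_pos'])
print(np.round(E,1)); o=get_obs(); print(np.arctan2(o['tcp_rot'][1][0],o['tcp_rot'][0][0]),o['gripper_width'])
E
```

```text
clock: 25.35
ee_pos: [503.0, 296.3, 85.1]
tcp_rot: [[0.995, 0.103, -0.0], [0.103, -0.995, 0.0], [-0.0, -0.0, -1.0]]
contact_force: [-0.0, 0.1, -3.5]
gripper_width: 0.458
gripper_force: 81.4
clock: 25.72
ee_pos: [503.8, 293.1, 60.5]
tcp_rot: [[0.995, 0.098, -0.001], [0.098, -0.995, -0.001], [-0.001, 0.001, -1.0]]
contact_force: [0.6, 0.0, -1.8]
gripper_width: 0.459
gripper_force: 81.1
[[504.5 293.4  61.5]
 [504.8 293.6  62.1]
 [504.9 293.8  62.4]]
0.09807196023284395 0.4547822549777865
```

```bash

python3 -m creep '[{"jaw":0,"tx":0,"ty":0.1,"tz":-2,"rx":0,"ry":0,"rz":0.007},{"jaw":0,"tx":0,"ty":0,"tz":-1.7,"rx":0,"ry":0,"rz":0},{"jaw":0,"tx":0,"ty":0,"tz":-0.8,"rx":0,"ry":0,"rz":0},{"jaw":0,"tx":0,"ty":0,"tz":-0.2,"rx":0,"ry":0,"rz":0},{"jaw":0,"tx":0,"ty":0,"tz":0,"rx":0,"ry":0,"rz":0}]'
python3 -m creep '[{"jaw":0,"tx":0,"ty":0,"tz":-0.15,"rx":0,"ry":0,"rz":0},{"jaw":0,"tx":0,"ty":0,"tz":0,"rx":0,"ry":0,"rz":0}]'
```

```text
clock: 26.5
ee_pos: [504.1, 294.9, 14.2]
tcp_rot: [[0.994, 0.106, 0.0], [0.106, -0.994, 0.0], [0.0, -0.0, -1.0]]
contact_force: [-0.5, -0.0, -3.0]
gripper_width: 0.455
gripper_force: 81.5
clock: 26.75
ee_pos: [504.4, 295.0, 13.8]
tcp_rot: [[0.994, 0.106, 0.001], [0.106, -0.994, 0.0], [0.001, -0.0, -1.0]]
contact_force: [-2.9, -2.1, 4.9]
gripper_width: 0.455
gripper_force: 82.0
```

```bash

python3 -m creep '[{"jaw":0.75,"tx":0,"ty":0,"tz":0,"rx":0,"ry":0,"rz":0},{"jaw":0.75,"tx":0,"ty":0,"tz":0,"rx":0,"ry":0,"rz":0},{"jaw":0.75,"tx":0,"ty":0,"tz":0.5,"rx":0,"ry":0,"rz":0},{"jaw":0.75,"tx":0,"ty":0,"tz":4.5,"rx":0,"ry":0,"rz":0},{"jaw":0.75,"tx":0,"ty":0,"tz":5,"rx":0,"ry":0,"rz":0}]'
python3 -m creep '[{"jaw":0.8,"tx":-0.95,"ty":-4.95,"tz":3,"rx":0,"ry":0,"rz":-0.041},{"jaw":0.8,"tx":-0.95,"ty":-4.95,"tz":0,"rx":0,"ry":0,"rz":-0.041},{"jaw":0.8,"tx":-0.95,"ty":-4.95,"tz":0,"rx":0,"ry":0,"rz":-0.041},{"jaw":0.8,"tx":-0.95,"ty":-4.95,"tz":0,"rx":0,"ry":0,"rz":-0.041},{"jaw":0.8,"tx":-0.95,"ty":-4.95,"tz":0,"rx":0,"ry":0,"rz":-0.041}]'
python3 -m creep '[{"jaw":0.8,"tx":-0.95,"ty":-4.95,"tz":0,"rx":0,"ry":0,"rz":-0.041},{"jaw":0.8,"tx":0,"ty":0,"tz":0,"rx":0,"ry":0,"rz":0},{"jaw":0.8,"tx":0,"ty":0,"tz":0,"rx":0,"ry":0,"rz":0}]'
python3 - <<'E'
from h import *
look(4); wall([1,2])
E
```

```text
clock: 27.38
ee_pos: [503.3, 294.5, 113.1]
tcp_rot: [[0.994, 0.106, -0.002], [0.106, -0.994, -0.001], [-0.002, 0.001, -1.0]]
contact_force: [0.2, 0.7, 0.4]
gripper_width: 0.748
gripper_force: 0.0
clock: 28.0
ee_pos: [456.2, 45.9, 143.4]
tcp_rot: [[0.995, -0.1, 0.001], [-0.1, -0.995, -0.0], [0.001, -0.0, -1.0]]
contact_force: [0.1, -0.7, 0.9]
gripper_width: 0.798
gripper_force: 0.0
clock: 28.38
ee_pos: [447.2, -2.1, 143.1]
tcp_rot: [[0.99, -0.14, 0.001], [-0.14, -0.99, 0.0], [0.001, -0.0, -1.0]]
contact_force: [-0.3, 0.7, 0.5]
gripper_width: 0.795
gripper_force: 0.0
ee [447.2  -2.1 143.1] yaw -0.141 w 0.79 t 28.4
4 t [444.58, -3.1, 0.01] 328 d cm [-0.26 -0.1 ] drz 0.155
4 s [447.42, -1.88, -0.14] 459 d cm [0.02 0.02] drz -0.002
4 ts [447.67, -2.76, -0.11] 793 d cm [ 0.05 -0.07] drz 0.033
ee [447.2  -1.2 142.8]
slot 1 t err along,across,yaw [ 5.11 -2.48 -0.  ] 112
slot 1 s err along,across,yaw [-0.59  4.45 -0.01] 247
slot 1 ts err along,across,yaw [ 0.44  3.1  -0.02] 462
slot 2 t err along,across,yaw [-6.09 -2.74  0.  ] 73
slot 2 s err along,across,yaw [-0.15  4.86  0.02] 289
slot 2 ts err along,across,yaw [-0.64  3.17  0.01] 470
```

```bash

python3 -m creep '[{"jaw":0.8,"tx":0,"ty":0,"tz":-4,"rx":0,"ry":0,"rz":0},{"jaw":0.8,"tx":0,"ty":0,"tz":-5,"rx":0,"ry":0,"rz":0},{"jaw":0.8,"tx":0,"ty":0,"tz":-3,"rx":0,"ry":0,"rz":0},{"jaw":0.8,"tx":0,"ty":0,"tz":-1.5,"rx":0,"ry":0,"rz":0},{"jaw":0,"tx":0,"ty":0,"tz":0,"rx":0,"ry":0,"rz":0}]'
python3 -m creep '[{"jaw":0,"tx":0,"ty":0,"tz":0,"rx":0,"ry":0,"rz":0},{"jaw":0,"tx":0,"ty":0,"tz":0,"rx":0,"ry":0,"rz":0},{"jaw":0,"tx":0,"ty":0,"tz":0,"rx":0,"ry":0,"rz":0},{"jaw":0,"tx":0,"ty":0,"tz":0,"rx":0,"ry":0,"rz":0}]' 80
python3 -m creep '[{"jaw":0,"tx":0,"ty":0,"tz":3,"rx":0,"ry":0,"rz":0},{"jaw":0,"tx":0,"ty":0,"tz":4,"rx":0,"ry":0,"rz":0},{"jaw":0,"tx":0,"ty":0,"tz":3,"rx":0,"ry":0,"rz":0},{"jaw":0,"tx":0,"ty":0,"tz":0,"rx":0,"ry":0,"rz":0}]'
python3 - <<'E'
from h import *
t=cam('top'); s=cam('side')
I=t['image'].copy(); J=s['image'].copy()
for c,im in((t,I),(s,J)):
  for z in (6,46):
    pass
a=.105
I=cv2.resize(I[120:260,170:310],None,fx=4,fy=4,interpolation=3); J=cv2.resize(J[280:380,160:340],None,fx=2.2,fy=2.2,interpolation=3)
J=cv2.copyMakeBorder(J,0,max(0,560-J.shape[0]),0,0,cv2.BORDER_CONSTANT)[:560,:230*1] if 0 else J
cv2.imwrite('pics/g.png',I)
print(np.round([proj(t,[506.4+k*np.cos(a)-j*np.sin(a),294.8+k*np.sin(a)+j*np.cos(a),6])*1. for k in(-132,-126,126,132) for j in(-30,30)],1).tolist())
K=cv2.resize(s['image'][290:380,160:340],(560,280),interpolation=3); cv2.imwrite('pics/g.png',np.vstack([I[:300],K]))
E
```

```text
clock: 29.2
ee_pos: [446.6, -1.6, 7.2]
tcp_rot: [[0.99, -0.139, -0.002], [-0.139, -0.99, 0.0], [-0.002, -0.0, -1.0]]
contact_force: [0.8, -0.8, 0.3]
gripper_width: 0.602
gripper_force: 0.0
clock: 29.7
ee_pos: [448.2, -2.2, 9.1]
tcp_rot: [[0.99, -0.14, 0.002], [-0.14, -0.99, -0.0], [0.002, -0.0, -1.0]]
contact_force: [-1.5, 2.1, 4.8]
gripper_width: 0.456
gripper_force: 82.0
clock: 30.2
ee_pos: [448.3, -2.4, 109.4]
tcp_rot: [[0.99, -0.14, 0.004], [-0.14, -0.99, -0.001], [0.004, 0.0, -1.0]]
contact_force: [0.4, -0.3, -4.0]
gripper_width: 0.456
gripper_force: 82.2
[[218.1, 238.1], [195.3, 240.2], [218.0, 235.9], [195.2, 238.0], [213.0, 144.1], [191.0, 146.1], [212.9, 142.0], [190.9, 143.9]]
```

View pics/g.png

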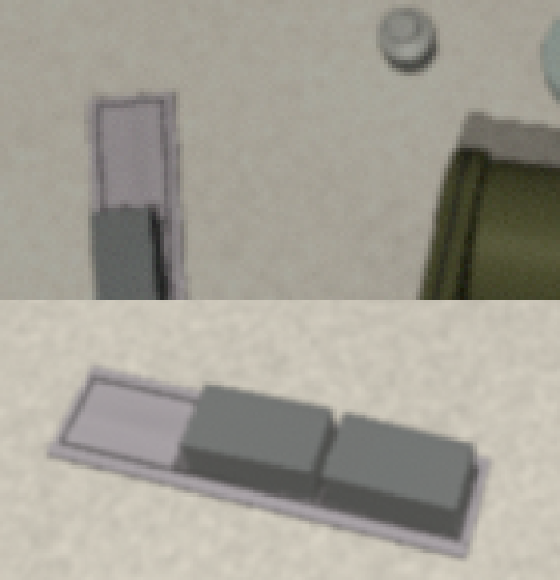

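```bash

python3 -m creep '[{"jaw":0,"tx":2.38,"ty":5.08,"tz":0,"rx":0,"ry":0,"rz":0.041},{"jaw":0,"tx":2.38,"ty":5.08,"tz":0,"rx":0,"ry":0,"rz":0.041},{"jaw":0,"tx":2.38,"ty":5.08,"tz":0,"rx":0,"ry":0,"rz":0.041},{"jaw":0,"tx":2.38,"ty":5.08,"tz":0,"rx":0,"ry":0,"rz":0.041},{"jaw":0,"tx":2.38,"ty":5.08,"tz":0,"rx":0,"ry":0,"rz":0.041}]'
python3 -m creep '[{"jaw":0,"tx":2.38,"ty":5.08,"tz":0,"rx":0,"ry":0,"rz":0.041},{"jaw":0,"tx":0,"ty":0,"tz":-2,"rx":0,"ry":0,"rz":0},{"jaw":0,"tx":0,"ty":0,"tz":-2.5,"rx":0,"ry":0,"rz":0},{"jaw":0,"tx":0,"ty":0,"tz":0,"rx":0,"ry":0,"rz":0},{"jaw":0,"tx":0,"ty":0,"tz":0,"rx":0,"ry":0,"rz":0}]'
cat >> h.py <<'E'
def ee():
    E=[]
    for i in range(3): capture('side'); o=get_obs(); E.append(o['ee_pos'])
    print('ee',np.round(E[1:],1).tolist(),'yaw',round(np.arctan2(o['tcp_rot'][1][0],o['tcp_rot'][0][0]),3),'w',round(o['gripper_width'],3))
E
python3 -c "from h import *;ee()"
```

```text
clock: 30.92
ee_pos: [564.8, 252.9, 103.9]
tcp_rot: [[0.998, 0.066, -0.005], [0.066, -0.998, -0.002], [-0.005, 0.002, -1.0]]
contact_force: [0.8, -0.5, -3.6]
gripper_width: 0.457
gripper_force: 82.5
clock: 31.55
ee_pos: [589.0, 301.7, 61.6]
tcp_rot: [[0.994, 0.105, -0.002], [0.105, -0.994, -0.001], [-0.002, 0.001, -1.0]]
contact_force: [-0.2, 0.4, -3.4]
gripper_width: 0.455
gripper_force: 83.1
ee [[590.0, 302.2, 63.3], [590.2, 302.4, 63.6]] yaw 0.105 w 0.455
```

```bash

python3 -m creep '[{"jaw":0,"tx":0.1,"ty":0,"tz":-2,"rx":0,"ry":0,"rz":0},{"jaw":0,"tx":0,"ty":0,"tz":-1.7,"rx":0,"ry":0,"rz":0},{"jaw":0,"tx":0,"ty":0,"tz":-0.8,"rx":0,"ry":0,"rz":0},{"jaw":0,"tx":0,"ty":0,"tz":-0.2,"rx":0,"ry":0,"rz":0},{"jaw":0,"tx":0,"ty":0,"tz":0,"rx":0,"ry":0,"rz":0}]'
python3 -m creep '[{"jaw":0,"tx":0,"ty":0,"tz":-0.2,"rx":0,"ry":0,"rz":0},{"jaw":0,"tx":0,"ty":0,"tz":0,"rx":0,"ry":0,"rz":0}]'
```

```text
clock: 32.33
ee_pos: [590.8, 302.8, 15.6]
tcp_rot: [[0.994, 0.106, 0.0], [0.106, -0.994, 0.0], [0.0, -0.0, -1.0]]
contact_force: [-0.6, 0.2, -4.2]
gripper_width: 0.451
gripper_force: 83.3
clock: 32.58
ee_pos: [591.3, 302.9, 15.2]
tcp_rot: [[0.994, 0.106, 0.001], [0.106, -0.994, 0.0], [0.001, -0.0, -1.0]]
contact_force: [-4.1, -1.9, 4.3]
gripper_width: 0.456
gripper_force: 83.9
```

```bash

python3 -m creep '[{"jaw":0.75,"tx":0,"ty":0,"tz":0,"rx":0,"ry":0,"rz":0},{"jaw":0.75,"tx":0,"ty":0,"tz":0,"rx":0,"ry":0,"rz":0},{"jaw":0.75,"tx":0,"ty":0,"tz":0.5,"rx":0,"ry":0,"rz":0},{"jaw":0.75,"tx":0,"ty":0,"tz":4.5,"rx":0,"ry":0,"rz":0},{"jaw":0.75,"tx":0,"ty":0,"tz":5,"rx":0,"ry":0,"rz":0}]'
python3 -m creep '[{"jaw":0.8,"tx":-0.35,"ty":-4.84,"tz":3,"rx":0,"ry":0,"rz":0},{"jaw":0.8,"tx":-0.35,"ty":-4.84,"tz":0,"rx":0,"ry":0,"rz":0},{"jaw":0.8,"tx":-0.35,"ty":-4.84,"tz":0,"rx":0,"ry":0,"rz":0},{"jaw":0.8,"tx":-0.35,"ty":-4.84,"tz":0,"rx":0,"ry":0,"rz":0},{"jaw":0.8,"tx":-0.35,"ty":-4.84,"tz":0,"rx":0,"ry":0,"rz":0}]'
python3 -m creep '[{"jaw":0.8,"tx":-0.35,"ty":-4.84,"tz":0,"rx":0,"ry":0,"rz":0},{"jaw":0.8,"tx":-0.35,"ty":-4.84,"tz":0,"rx":0,"ry":0,"rz":0},{"jaw":0.8,"tx":0,"ty":0,"tz":0,"rx":0,"ry":0,"rz":0},{"jaw":0.8,"tx":0,"ty":0,"tz":0,"rx":0,"ry":0,"rz":0}]'
python3 - <<'E'
from h import *
look(1,5,2); wall([1,2,3])
E
```

```text
clock: 33.2
ee_pos: [590.1, 302.4, 114.0]
tcp_rot: [[0.994, 0.106, -0.002], [0.106, -0.994, -0.001], [-0.002, 0.001, -1.0]]
contact_force: [0.7, 1.0, -0.8]
gripper_width: 0.75
gripper_force: 0.0
clock: 33.83
ee_pos: [573.3, 59.2, 144.5]
tcp_rot: [[0.994, 0.106, 0.001], [0.106, -0.994, -0.0], [0.001, 0.0, -1.0]]
contact_force: [0.7, -0.5, -1.3]
gripper_width: 0.799
gripper_force: 0.0
clock: 34.33
ee_pos: [566.5, -35.9, 144.1]
tcp_rot: [[0.994, 0.105, 0.001], [0.105, -0.994, 0.0], [0.001, -0.0, -1.0]]
contact_force: [0.1, -0.1, -0.1]
gripper_width: 0.8
gripper_force: 0.0
ee [566.5 -35.9 144.1] yaw 0.105 w 0.8 t 34.3
1 t [566.51, -21.15, 0.01] 507 d cm [0.01 1.48] drz -0.091
1 s [568.66, -33.4, 0.12] 461 d cm [0.22 0.25] drz 0.011
1 ts [568.81, -33.12, 0.06] 981 d cm [0.23 0.28] drz -0.044
5 t [456.33, -124.41, 0.26] 38 d cm [-11.01  -8.85] drz 0.153
5 s [457.37, -125.22, 0.28] 86 d cm [-10.91  -8.93] drz 0.172
5 ts [456.5, -124.55, 0.24] 125 d cm [-11.    -8.86] drz 0.14
2 t [675.55, -123.1, -0.22] 329 d cm [10.91 -8.72] drz -0.33
2 s [676.15, -106.97, -0.67] 712 d cm [10.97 -7.1 ] drz -0.774
2 ts [676.28, -108.32, -0.62] 1104 d cm [10.98 -7.24] drz -0.724
ee [566.4 -35.  143.8]
slot 1 t err along,across,yaw [ 3.66 -2.75  0.  ] 101
slot 1 s err along,across,yaw [-0.45  4.5  -0.  ] 244
slot 1 ts err along,across,yaw [ 0.52  3.13 -0.01] 456
slot 2 t err along,across,yaw [ 8.57 -2.8  -0.01] 135
slot 2 s err along,across,yaw [5.11 4.86 0.02] 414
slot 2 ts err along,across,yaw [6.49 3.01 0.02] 656
slot 3 t err along,across,yaw [-7.11 -3.11 -0.02] 19
slot 3 s err along,across,yaw [-8.83  4.59  0.02] 190
slot 3 ts err along,across,yaw [-7.09  2.19  0.01] 311
```

```bash

python3 -m creep '[{"jaw":0.8,"tx":0.2,"ty":0.15,"tz":-4,"rx":0,"ry":0,"rz":0},{"jaw":0.8,"tx":0,"ty":0,"tz":-5,"rx":0,"ry":0,"rz":0},{"jaw":0.8,"tx":0,"ty":0,"tz":-3.2,"rx":0,"ry":0,"rz":0},{"jaw":0.8,"tx":0,"ty":0,"tz":-1.4,"rx":0,"ry":0,"rz":0},{"jaw":0,"tx":0,"ty":0,"tz":0,"rx":0,"ry":0,"rz":0}]'
python3 -m creep '[{"jaw":0,"tx":0,"ty":0,"tz":0,"rx":0,"ry":0,"rz":0},{"jaw":0,"tx":0,"ty":0,"tz":0,"rx":0,"ry":0,"rz":0},{"jaw":0,"tx":0,"ty":0,"tz":0,"rx":0,"ry":0,"rz":0},{"jaw":0,"tx":0,"ty":0,"tz":0,"rx":0,"ry":0,"rz":0}]' 80
python3 -m creep '[{"jaw":0,"tx":0,"ty":0,"tz":3,"rx":0,"ry":0,"rz":0},{"jaw":0,"tx":0,"ty":0,"tz":4,"rx":0,"ry":0,"rz":0},{"jaw":0,"tx":0,"ty":0,"tz":5,"rx":0,"ry":0,"rz":0},{"jaw":0,"tx":0,"ty":0,"tz":0,"rx":0,"ry":0,"rz":0}]'
python3 - <<'E'
from h import *
s=cam('side');t=cam('top')
a=.105
for n,cs in (('t',[t]),('s',[s]),('ts',[t,s])):
    x,f=fit(cs,'blk',(506.4,294.8,a),(248,40,40),z0=6,grow=5); print(n,np.round(x,3),round(f))
E
```

```text
clock: 35.15
ee_pos: [568.0, -34.1, 7.3]
tcp_rot: [[0.994, 0.106, -0.001], [0.106, -0.994, 0.0], [-0.001, -0.0, -1.0]]
contact_force: [-0.8, 0.7, 1.0]
gripper_width: 0.604
gripper_force: 0.0
clock: 35.65
ee_pos: [569.6, -34.7, 9.4]
tcp_rot: [[0.994, 0.106, 0.003], [0.106, -0.994, -0.0], [0.003, 0.0, -1.0]]
contact_force: [-0.1, 1.0, 6.2]
gripper_width: 0.455
gripper_force: 81.7
clock: 36.15
ee_pos: [570.9, -35.2, 132.0]
tcp_rot: [[0.994, 0.106, 0.008], [0.106, -0.994, -0.002], [0.008, 0.002, -1.0]]
contact_force: [-0.1, 0.0, -4.8]
gripper_width: 0.456
gripper_force: 81.7
t [5.02675e+02 2.91396e+02 1.01000e-01] 9
s [5.01858e+02 2.98822e+02 1.04000e-01] 95
ts [5.02198e+02 2.97305e+02 1.01000e-01] 419
```

```bash
cat >> h.py <<'E'
_m1=masks
def masks(c):
    d=_m1(c); f=cv2.GaussianBlur(c['image'],(3,3),0).astype(float); m=f.max(2)
    lo,hi=(82,119) if c['tvec'].ravel()[2]>1000 else (108,152)
    d['face']=((f[...,2]-f[...,0]<6)&(m>lo)&(m<hi)).astype(np.float32); return d
E
python3 - <<'E'
from h import *
s=cam('side');t=cam('top')
a=.105
for L in (240,244,248,252):
  for n,cs in (('t',[t]),('s',[s])):
    x,f=fit(cs,'face',(506.4,294.8,a),(L,40,.1),z0=46,grow=5); print(L,n,np.round(x,3),round(f))
m=masks(t)['face'][130:250,185:225]; print('\n'.join(''.join('#' if v else '.' for v in r) for r in m[::3]))
u=np.array([np.cos(a),np.sin(a)]); 
for c in(t,s): print([c['image'][tuple(np.round(proj(c,[*(np.array([506.4,294.8])+k*u),46])).astype(int)[::-1])].max() for k in range(-140,141,4)])
ee()
E
```

```text
240 t [5.03161e+02 2.93781e+02 1.00000e-01] 162
240 s [5.05230e+02 2.95676e+02 1.00000e-01] 423
244 t [5.03246e+02 2.93736e+02 9.90000e-02] 150
244 s [5.05342e+02 2.95872e+02 9.90000e-02] 405
248 t [5.02672e+02 2.93742e+02 9.90000e-02] 149
248 s [5.04974e+02 2.95712e+02 1.02000e-01] 415
252 t [5.00810e+02 2.93466e+02 1.00000e-01] 151
252 s [5.02950e+02 2.95461e+02 1.00000e-01] 444
........................................
........................................
........................................
........................................
........................................
........#############....#..............
........##############...#..............
........##############...#..............
........##############....#.............
........##############....#.............
........##############....#.............
........##############....#.............
........###############...#.............
.........##############...#.............
.........#..#########......#............
........##############....##............
.........#############....#.............
........###########
[... 2411 characters left out ...]
5), np.uint8(115), np.uint8(115), np.uint8(116), np.uint8(115), np.uint8(116), np.uint8(117), np.uint8(117), np.uint8(115), np.uint8(117), np.uint8(116), np.uint8(117), np.uint8(117), np.uint8(116), np.uint8(115), np.uint8(117), np.uint8(117), np.uint8(96), np.uint8(109), np.uint8(117), np.uint8(117), np.uint8(118), np.uint8(117), np.uint8(117), np.uint8(117), np.uint8(117), np.uint8(117), np.uint8(118), np.uint8(117), np.uint8(118), np.uint8(118), np.uint8(118), np.uint8(118), np.uint8(118), np.uint8(118), np.uint8(116), np.uint8(118), np.uint8(130), np.uint8(157), np.uint8(201), np.uint8(200), np.uint8(202), np.uint8(201)]
ee [[566.5, -34.4, 124.8], [566.8, -34.5, 125.3]] yaw 0.106 w 0.452
```

```bash

python3 -m creep '[{"jaw":0,"tx":-1.45,"ty":4.64,"tz":0,"rx":0,"ry":0,"rz":0},{"jaw":0,"tx":-1.45,"ty":4.64,"tz":0,"rx":0,"ry":0,"rz":0},{"jaw":0,"tx":-1.45,"ty":4.64,"tz":0,"rx":0,"ry":0,"rz":0},{"jaw":0,"tx":-1.45,"ty":4.64,"tz":0,"rx":0,"ry":0,"rz":0},{"jaw":0,"tx":-1.45,"ty":4.64,"tz":0,"rx":0,"ry":0,"rz":0}]'
python3 -m creep '[{"jaw":0,"tx":-1.45,"ty":4.64,"tz":0,"rx":0,"ry":0,"rz":0},{"jaw":0,"tx":-1.45,"ty":4.64,"tz":0,"rx":0,"ry":0,"rz":0},{"jaw":0,"tx":0,"ty":0,"tz":0,"rx":0,"ry":0,"rz":0},{"jaw":0,"tx":0,"ty":0,"tz":0,"rx":0,"ry":0,"rz":0},{"jaw":0,"tx":0,"ty":0,"tz":0,"rx":0,"ry":0,"rz":0}]'
python3 -c "from h import *;ee()"
```

```text
clock: 37.12
ee_pos: [494.7, 198.6, 126.7]
tcp_rot: [[0.994, 0.105, -0.001], [0.105, -0.994, -0.0], [-0.001, 0.0, -1.0]]
contact_force: [0.8, -0.3, -3.7]
gripper_width: 0.458
gripper_force: 81.9
clock: 37.75
ee_pos: [467.0, 289.1, 127.3]
tcp_rot: [[0.995, 0.104, -0.001], [0.104, -0.995, -0.001], [-0.001, 0.001, -1.0]]
contact_force: [-0.1, -0.0, -4.4]
gripper_width: 0.458
gripper_force: 82.5
ee [[467.2, 289.2, 127.6], [467.2, 289.2, 127.7]] yaw 0.104 w 0.457
```

```bash

python3 -m creep '[{"jaw":0,"tx":-0.2,"ty":0.1,"tz":-2,"rx":0,"ry":0,"rz":0},{"jaw":0,"tx":0,"ty":0,"tz":-3,"rx":0,"ry":0,"rz":0},{"jaw":0,"tx":0,"ty":0,"tz":-1.2,"rx":0,"ry":0,"rz":0},{"jaw":0,"tx":0,"ty":0,"tz":-0.6,"rx":0,"ry":0,"rz":0},{"jaw":0,"tx":0,"ty":0,"tz":0,"rx":0,"ry":0,"rz":0}]'
python3 -m creep '[{"jaw":0,"tx":0,"ty":0,"tz":-0.2,"rx":0,"ry":0,"rz":0},{"jaw":0,"tx":0,"ty":0,"tz":0,"rx":0,"ry":0,"rz":0},{"jaw":0,"tx":0,"ty":0,"tz":-0.2,"rx":0,"ry":0,"rz":0},{"jaw":0,"tx":0,"ty":0,"tz":0,"rx":0,"ry":0,"rz":0}]'
```

```text
clock: 38.52
ee_pos: [465.0, 291.2, 59.8]
tcp_rot: [[0.994, 0.106, 0.0], [0.106, -0.994, 0.0], [0.0, -0.0, -1.0]]
contact_force: [0.3, 0.0, -4.2]
gripper_width: 0.452
gripper_force: 82.4
clock: 39.02
ee_pos: [464.8, 291.1, 55.8]
tcp_rot: [[0.994, 0.106, -0.0], [0.106, -0.994, -0.0], [-0.0, 0.0, -1.0]]
contact_force: [-0.8, 0.9, -4.0]
gripper_width: 0.452
gripper_force: 82.4
```

```bash

python3 -m creep '[{"jaw":0,"tx":0,"ty":0,"tz":-0.15,"rx":0,"ry":0,"rz":0},{"jaw":0,"tx":0,"ty":0,"tz":0,"rx":0,"ry":0,"rz":0}]'
```

```text
clock: 39.28
ee_pos: [465.2, 291.4, 55.4]
tcp_rot: [[0.994, 0.106, 0.001], [0.106, -0.994, 0.0], [0.001, -0.0, -1.0]]
contact_force: [-2.9, -1.3, 3.7]
gripper_width: 0.454
gripper_force: 83.5
```

```bash

python3 -m creep '[{"jaw":0.75,"tx":0,"ty":0,"tz":0,"rx":0,"ry":0,"rz":0},{"jaw":0.75,"tx":0,"ty":0,"tz":0,"rx":0,"ry":0,"rz":0},{"jaw":0.75,"tx":0,"ty":0,"tz":0.5,"rx":0,"ry":0,"rz":0},{"jaw":0.75,"tx":0,"ty":0,"tz":4.5,"rx":0,"ry":0,"rz":0},{"jaw":0.75,"tx":0,"ty":0,"tz":4,"rx":0,"ry":0,"rz":0}]'
python3 -m creep '[{"jaw":0.8,"tx":-0.1,"ty":-5.2,"tz":0,"rx":0,"ry":0,"rz":0.019},{"jaw":0.8,"tx":-0.1,"ty":-5.2,"tz":0,"rx":0,"ry":0,"rz":0.019},{"jaw":0.8,"tx":-0.1,"ty":-5.2,"tz":0,"rx":0,"ry":0,"rz":0.019},{"jaw":0.8,"tx":-0.1,"ty":-5.2,"tz":0,"rx":0,"ry":0,"rz":0.019},{"jaw":0.8,"tx":-0.1,"ty":-5.2,"tz":0,"rx":0,"ry":0,"rz":0.019}]'
python3 -m creep '[{"jaw":0.8,"tx":-0.1,"ty":-5.2,"tz":0,"rx":0,"ry":0,"rz":0.019},{"jaw":0.8,"tx":-0.1,"ty":-5.2,"tz":0,"rx":0,"ry":0,"rz":0.019},{"jaw":0.8,"tx":-0.1,"ty":-5.2,"tz":0,"rx":0,"ry":0,"rz":0.019},{"jaw":0.8,"tx":0,"ty":0,"tz":0,"rx":0,"ry":0,"rz":0},{"jaw":0.8,"tx":0,"ty":0,"tz":0,"rx":0,"ry":0,"rz":0}]'
python3 - <<'E'
from h import *
t,s=look(5,2); a=.105
for n,cs in (('t',[t]),('s',[s])):
    x,f=fit(cs,'face',(464.6,290.4,a),(80,40,.1),z0=86,grow=3); print(n,np.round(x,3),round(f))
E
```

```text
clock: 39.9
ee_pos: [464.9, 291.1, 145.6]
tcp_rot: [[0.994, 0.106, 0.0], [0.106, -0.994, 0.0], [0.0, -0.0, -1.0]]
contact_force: [0.7, 0.7, 0.3]
gripper_width: 0.75
gripper_force: 0.0
clock: 40.52
ee_pos: [459.9, 29.6, 145.0]
tcp_rot: [[0.98, 0.2, 0.002], [0.2, -0.98, -0.0], [0.002, 0.0, -1.0]]
contact_force: [0.3, 0.7, -0.3]
gripper_width: 0.801
gripper_force: 0.0
clock: 41.15
ee_pos: [456.8, -124.8, 144.5]
tcp_rot: [[0.967, 0.254, 0.0], [0.254, -0.967, 0.0], [0.0, -0.0, -1.0]]
contact_force: [-0.2, -0.2, 0.5]
gripper_width: 0.798
gripper_force: 0.0
ee [ 456.8 -124.8  144.5] yaw 0.257 w 0.8 t 41.1
5 t [462.95, -129.11, -0.47] 409 d cm [ 0.61 -0.44] drz -0.731
5 s [456.21, -124.36, 0.25] 140 d cm [-0.06  0.04] drz -0.011
5 ts [456.67, -124.87, 0.26] 579 d cm [-0.02 -0.01] drz 0.005
2 t [675.47, -107.7, -0.54] 72 d cm [21.86  1.71] drz -0.796
2 s [676.16, -106.96, -0.67] 106 d cm [21.93  1.78] drz -0.925
2 ts [676.18, -107.67, -0.61] 189 d cm [21.94  1.71] drz -0.869
t [4.63374e+02 2.90471e+02 8.80000e-02] 109
s [4.65336e+02 2.91683e+02 6.40000e-02] 217
```

Block in slot 4 is on target; pick block 5.

```bash

python3 -m creep '[{"jaw":0.8,"tx":0,"ty":0,"tz":-4,"rx":0,"ry":0,"rz":0},{"jaw":0.8,"tx":0,"ty":0,"tz":-5,"rx":0,"ry":0,"rz":0},{"jaw":0.8,"tx":0,"ty":0,"tz":-3.2,"rx":0,"ry":0,"rz":0},{"jaw":0.8,"tx":0,"ty":0,"tz":-1.4,"rx":0,"ry":0,"rz":0},{"jaw":0,"tx":0,"ty":0,"tz":0,"rx":0,"ry":0,"rz":0}]'
python3 -m creep '[{"jaw":0,"tx":0,"ty":0,"tz":0,"rx":0,"ry":0,"rz":0},{"jaw":0,"tx":0,"ty":0,"tz":0,"rx":0,"ry":0,"rz":0},{"jaw":0,"tx":0,"ty":0,"tz":0,"rx":0,"ry":0,"rz":0},{"jaw":0,"tx":0,"ty":0,"tz":0,"rx":0,"ry":0,"rz":0}]' 80
python3 -m creep '[{"jaw":0,"tx":0,"ty":0,"tz":3,"rx":0,"ry":0,"rz":0},{"jaw":0,"tx":0,"ty":0,"tz":5,"rx":0,"ry":0,"rz":0},{"jaw":0,"tx":0,"ty":0,"tz":5,"rx":0,"ry":0,"rz":0},{"jaw":0,"tx":0,"ty":0,"tz":2,"rx":0,"ry":0,"rz":0},{"jaw":0,"tx":0,"ty":0,"tz":0,"rx":0,"ry":0,"rz":0}]'
python3 -c "from h import *;ee()"
```

```text
clock: 41.88
ee_pos: [456.6, -124.0, 7.9]
tcp_rot: [[0.967, 0.256, -0.001], [0.256, -0.967, 0.001], [-0.001, -0.001, -1.0]]
contact_force: [-0.1, -0.3, 0.3]
gripper_width: 0.605
gripper_force: 0.0
clock: 42.38
ee_pos: [458.1, -125.2, 9.8]
tcp_rot: [[0.967, 0.255, 0.003], [0.255, -0.967, -0.0], [0.002, 0.001, -1.0]]
contact_force: [-0.1, 2.3, 6.3]
gripper_width: 0.453
gripper_force: 82.0
clock: 43.0
ee_pos: [457.3, -125.2, 159.5]
tcp_rot: [[0.967, 0.255, 0.003], [0.255, -0.967, -0.001], [0.002, 0.002, -1.0]]
contact_force: [-0.4, 0.2, -4.4]
gripper_width: 0.455
gripper_force: 82.0
ee [[455.6, -124.5, 156.3], [455.3, -124.3, 155.8]] yaw 0.258 w 0.457
```

```bash

python3 -m creep '[{"jaw":0,"tx":1.15,"ty":5.3,"tz":0,"rx":0,"ry":0,"rz":-0.019},{"jaw":0,"tx":1.15,"ty":5.3,"tz":0,"rx":0,"ry":0,"rz":-0.019},{"jaw":0,"tx":1.15,"ty":5.3,"tz":0,"rx":0,"ry":0,"rz":-0.019},{"jaw":0,"tx":1.15,"ty":5.3,"tz":0,"rx":0,"ry":0,"rz":-0.019},{"jaw":0,"tx":1.15,"ty":5.3,"tz":0,"rx":0,"ry":0,"rz":-0.019}]'
python3 -m creep '[{"jaw":0,"tx":1.15,"ty":5.3,"tz":0,"rx":0,"ry":0,"rz":-0.019},{"jaw":0,"tx":1.15,"ty":5.3,"tz":0,"rx":0,"ry":0,"rz":-0.019},{"jaw":0,"tx":1.15,"ty":5.3,"tz":0,"rx":0,"ry":0,"rz":-0.019},{"jaw":0,"tx":0,"ty":0,"tz":-3,"rx":0,"ry":0,"rz":0},{"jaw":0,"tx":0,"ty":0,"tz":-2.5,"rx":0,"ry":0,"rz":0}]'
python3 -m creep '[{"jaw":0,"tx":0,"ty":0,"tz":0,"rx":0,"ry":0,"rz":0},{"jaw":0,"tx":0,"ty":0,"tz":0,"rx":0,"ry":0,"rz":0},{"jaw":0,"tx":0,"ty":0,"tz":0,"rx":0,"ry":0,"rz":0}]'
python3 -c "from h import *;ee()"
```

```text
clock: 43.78
ee_pos: [513.2, 141.7, 155.7]
tcp_rot: [[0.987, 0.162, -0.004], [0.162, -0.987, -0.001], [-0.004, 0.0, -1.0]]
contact_force: [0.5, -0.5, -4.8]
gripper_width: 0.454
gripper_force: 82.2
clock: 44.4
ee_pos: [547.2, 299.4, 99.3]
tcp_rot: [[0.994, 0.107, -0.004], [0.107, -0.994, -0.002], [-0.005, 0.002, -1.0]]
contact_force: [-0.3, 0.2, -4.0]
gripper_width: 0.451
gripper_force: 82.5
clock: 44.78
ee_pos: [549.6, 299.3, 104.6]
tcp_rot: [[0.994, 0.105, 0.002], [0.105, -0.994, 0.001], [0.002, -0.001, -1.0]]
contact_force: [0.1, -0.2, -4.2]
gripper_width: 0.456
gripper_force: 82.7
ee [[549.6, 299.3, 104.7], [549.4, 299.2, 104.5]] yaw 0.106 w 0.454
```

```bash

python3 -m creep '[{"jaw":0,"tx":0,"ty":0,"tz":-2,"rx":0,"ry":0,"rz":0},{"jaw":0,"tx":0,"ty":0,"tz":-1.5,"rx":0,"ry":0,"rz":0},{"jaw":0,"tx":0,"ty":0,"tz":-1,"rx":0,"ry":0,"rz":0},{"jaw":0,"tx":0,"ty":0,"tz":-0.2,"rx":0,"ry":0,"rz":0},{"jaw":0,"tx":0,"ty":0,"tz":0,"rx":0,"ry":0,"rz":0}]'
python3 -m creep '[{"jaw":0,"tx":0,"ty":0,"tz":-0.15,"rx":0,"ry":0,"rz":0},{"jaw":0,"tx":0,"ty":0,"tz":-0.1,"rx":0,"ry":0,"rz":0},{"jaw":0,"tx":0,"ty":0,"tz":0,"rx":0,"ry":0,"rz":0}]'
```

```text
clock: 45.55
ee_pos: [548.9, 299.2, 56.0]
tcp_rot: [[0.994, 0.106, 0.0], [0.106, -0.994, 0.0], [0.0, -0.0, -1.0]]
contact_force: [0.2, -0.3, -3.6]
gripper_width: 0.456
gripper_force: 82.5
clock: 45.92
ee_pos: [549.5, 299.5, 55.9]
tcp_rot: [[0.994, 0.106, 0.001], [0.106, -0.994, 0.0], [0.001, -0.0, -1.0]]
contact_force: [-3.9, -1.7, 6.6]
gripper_width: 0.455
gripper_force: 84.0
```

```bash

python3 -m creep '[{"jaw":0.75,"tx":0,"ty":0,"tz":0,"rx":0,"ry":0,"rz":0},{"jaw":0.75,"tx":0,"ty":0,"tz":0,"rx":0,"ry":0,"rz":0},{"jaw":0.75,"tx":0,"ty":0,"tz":0.5,"rx":0,"ry":0,"rz":0},{"jaw":0.75,"tx":0,"ty":0,"tz":4.5,"rx":0,"ry":0,"rz":0},{"jaw":0.75,"tx":0,"ty":0,"tz":4,"rx":0,"ry":0,"rz":0}]'
python3 -m creep '[{"jaw":0.8,"tx":1.59,"ty":-5.08,"tz":0,"rx":0,"ry":0,"rz":-0.091},{"jaw":0.8,"tx":1.59,"ty":-5.08,"tz":0,"rx":0,"ry":0,"rz":-0.091},{"jaw":0.8,"tx":1.59,"ty":-5.08,"tz":0,"rx":0,"ry":0,"rz":-0.091},{"jaw":0.8,"tx":1.59,"ty":-5.08,"tz":0,"rx":0,"ry":0,"rz":-0.091},{"jaw":0.8,"tx":1.59,"ty":-5.08,"tz":0,"rx":0,"ry":0,"rz":-0.091}]'
python3 -m creep '[{"jaw":0.8,"tx":1.59,"ty":-5.08,"tz":0,"rx":0,"ry":0,"rz":-0.091},{"jaw":0.8,"tx":1.59,"ty":-5.08,"tz":0,"rx":0,"ry":0,"rz":-0.091},{"jaw":0.8,"tx":1.59,"ty":-5.08,"tz":0,"rx":0,"ry":0,"rz":-0.091},{"jaw":0.8,"tx":0,"ty":0,"tz":0,"rx":0,"ry":0,"rz":0},{"jaw":0.8,"tx":0,"ty":0,"tz":0,"rx":0,"ry":0,"rz":0}]'
python3 - <<'E'
from h import *
t,s=look(2); a=.105
for n,cs in (('t',[t]),('s',[s])):
    x,f=fit(cs,'face',(506.4,294.8,a),(164,40,.1),z0=86,grow=3); print(n,np.round(x,3),round(f))
u=np.array([np.cos(a),np.sin(a)]); 
for c in(t,s): print([int(c['image'][tuple(np.round(proj(c,[*(np.array([506.4,294.8])+k*u),86])).astype(int)[::-1])].max()) for k in range(-96,97,4)])
E
```

```text
clock: 46.55
ee_pos: [548.8, 299.1, 145.0]
tcp_rot: [[0.994, 0.106, -0.0], [0.106, -0.994, -0.0], [-0.0, -0.0, -1.0]]
contact_force: [0.1, 0.1, 0.1]
gripper_width: 0.749
gripper_force: 0.0
clock: 47.18
ee_pos: [628.9, 43.5, 144.3]
tcp_rot: [[0.939, -0.345, 0.001], [-0.345, -0.939, 0.0], [0.001, -0.0, -1.0]]
contact_force: [0.6, 0.6, -0.1]
gripper_width: 0.798
gripper_force: 0.0
clock: 47.8
ee_pos: [675.9, -107.1, 143.7]
tcp_rot: [[0.813, -0.583, -0.0], [-0.583, -0.813, 0.0], [-0.001, -0.0, -1.0]]
contact_force: [-0.2, -0.2, -0.4]
gripper_width: 0.8
gripper_force: 0.0
ee [ 675.9 -107.1  143.7] yaw -0.622 w 0.8 t 47.8
2 t [679.77, -115.7, -0.22] 463 d cm [ 0.39 -0.86] drz 0.405
2 s [676.96, -107.33, -0.66] 113 d cm [ 0.11 -0.02] drz -0.041
2 ts [677.18, -107.37, -0.61] 627 d cm [ 0.13 -0.03] drz 0.013
t [5.06446e+02 2.94042e+02 9.50000e-02] 157
s [5.08103e+02 2.96665e+02 9.90000e-02] 412
[107, 109, 68, 67, 107, 112, 107, 109, 108, 109, 108, 109, 108, 110, 108, 106, 107, 107, 107, 108, 105, 106, 108, 84, 73, 108, 108, 108, 105, 105, 107, 108, 106, 109, 106, 105, 106, 107, 105, 105, 103, 105, 105, 107, 103, 102, 106, 108, 108]
[156, 171, 90, 87, 113, 114, 115, 115, 115, 114, 115, 113, 114, 114, 113, 113, 115, 114, 115, 115, 115, 115, 115, 101, 81, 111, 116, 116, 115, 115, 116, 116, 114, 115, 116, 116, 115, 116, 115, 116, 117, 116, 116, 117, 116, 145, 130, 150, 133]
```

```bash

python3 -m creep '[{"jaw":0.8,"tx":0.1,"ty":0,"tz":-4,"rx":0,"ry":0,"rz":-0.01},{"jaw":0.8,"tx":0,"ty":0,"tz":-5,"rx":0,"ry":0,"rz":0},{"jaw":0.8,"tx":0,"ty":0,"tz":-3.1,"rx":0,"ry":0,"rz":0},{"jaw":0.8,"tx":0,"ty":0,"tz":-1.4,"rx":0,"ry":0,"rz":0},{"jaw":0,"tx":0,"ty":0,"tz":0,"rx":0,"ry":0,"rz":0}]'
python3 -m creep '[{"jaw":0,"tx":0,"ty":0,"tz":0,"rx":0,"ry":0,"rz":0},{"jaw":0,"tx":0,"ty":0,"tz":0,"rx":0,"ry":0,"rz":0},{"jaw":0,"tx":0,"ty":0,"tz":0,"rx":0,"ry":0,"rz":0},{"jaw":0,"tx":0,"ty":0,"tz":0,"rx":0,"ry":0,"rz":0}]' 80
python3 -m creep '[{"jaw":0,"tx":0,"ty":0,"tz":3,"rx":0,"ry":0,"rz":0},{"jaw":0,"tx":0,"ty":0,"tz":5,"rx":0,"ry":0,"rz":0},{"jaw":0,"tx":0,"ty":0,"tz":5,"rx":0,"ry":0,"rz":0},{"jaw":0,"tx":0,"ty":0,"tz":3,"rx":0,"ry":0,"rz":0},{"jaw":0,"tx":0,"ty":0,"tz":0,"rx":0,"ry":0,"rz":0}]'
python3 -c "from h import *;ee()"
```

```text
clock: 48.52
ee_pos: [676.6, -106.3, 8.3]
tcp_rot: [[0.807, -0.59, -0.001], [-0.59, -0.807, 0.0], [-0.001, 0.0, -1.0]]
contact_force: [1.0, -0.1, 0.0]
gripper_width: 0.603
gripper_force: 0.0
clock: 49.02
ee_pos: [678.2, -107.3, 10.7]
tcp_rot: [[0.807, -0.591, 0.003], [-0.591, -0.807, -0.0], [0.002, -0.001, -1.0]]
contact_force: [-0.6, 1.1, 4.7]
gripper_width: 0.456
gripper_force: 80.5
clock: 49.65
ee_pos: [678.3, -107.8, 171.4]
tcp_rot: [[0.807, -0.591, 0.005], [-0.591, -0.807, -0.001], [0.005, -0.002, -1.0]]
contact_force: [0.5, -1.0, -4.5]
gripper_width: 0.457
gripper_force: 80.2
ee [[675.8, -107.1, 166.4], [675.3, -106.9, 165.3]] yaw -0.632 w 0.46
```

```bash

python3 -m creep '[{"jaw":0,"tx":-2.13,"ty":5.02,"tz":0,"rx":0,"ry":0,"rz":0.092},{"jaw":0,"tx":-2.13,"ty":5.02,"tz":0,"rx":0,"ry":0,"rz":0.092},{"jaw":0,"tx":-2.13,"ty":5.02,"tz":0,"rx":0,"ry":0,"rz":0.092},{"jaw":0,"tx":-2.13,"ty":5.02,"tz":0,"rx":0,"ry":0,"rz":0.092},{"jaw":0,"tx":-2.13,"ty":5.02,"tz":0,"rx":0,"ry":0,"rz":0.092}]'
python3 -m creep '[{"jaw":0,"tx":-2.13,"ty":5.02,"tz":0,"rx":0,"ry":0,"rz":0.092},{"jaw":0,"tx":-2.13,"ty":5.02,"tz":0,"rx":0,"ry":0,"rz":0.092},{"jaw":0,"tx":-2.13,"ty":5.02,"tz":0,"rx":0,"ry":0,"rz":0.092},{"jaw":0,"tx":0,"ty":0,"tz":-2,"rx":0,"ry":0,"rz":0},{"jaw":0,"tx":0,"ty":0,"tz":-2,"rx":0,"ry":0,"rz":0}]'
python3 -m creep '[{"jaw":0,"tx":0,"ty":0,"tz":0,"rx":0,"ry":0,"rz":0},{"jaw":0,"tx":0,"ty":0,"tz":0,"rx":0,"ry":0,"rz":0},{"jaw":0,"tx":0,"ty":0,"tz":0,"rx":0,"ry":0,"rz":0}]'
python3 -c "from h import *;ee()"
```

```text
clock: 50.42
ee_pos: [568.1, 144.9, 165.5]
tcp_rot: [[0.986, -0.169, -0.005], [-0.169, -0.986, -0.001], [-0.005, 0.002, -1.0]]
contact_force: [0.9, -0.2, -3.9]
gripper_width: 0.458
gripper_force: 79.8
clock: 51.05
ee_pos: [505.3, 293.7, 125.5]
tcp_rot: [[0.995, 0.104, -0.003], [0.104, -0.995, -0.002], [-0.003, 0.002, -1.0]]
contact_force: [-0.2, -0.3, -4.3]
gripper_width: 0.459
gripper_force: 80.5
clock: 51.42
ee_pos: [507.6, 294.0, 129.8]
tcp_rot: [[0.995, 0.102, 0.002], [0.102, -0.995, 0.001], [0.002, -0.001, -1.0]]
contact_force: [1.8, 0.9, -3.4]
gripper_width: 0.455
gripper_force: 80.4
ee [[507.5, 294.2, 129.9], [507.3, 294.3, 129.7]] yaw 0.103 w 0.458
```

```bash

python3 -m creep '[{"jaw":0,"tx":-0.05,"ty":0.05,"tz":-1.5,"rx":0,"ry":0,"rz":0},{"jaw":0,"tx":0,"ty":0,"tz":-1,"rx":0,"ry":0,"rz":0},{"jaw":0,"tx":0,"ty":0,"tz":-0.5,"rx":0,"ry":0,"rz":0},{"jaw":0,"tx":0,"ty":0,"tz":0,"rx":0,"ry":0,"rz":0},{"jaw":0,"tx":0,"ty":0,"tz":0,"rx":0,"ry":0,"rz":0}]'
python3 -m creep '[{"jaw":0,"tx":0,"ty":0,"tz":-0.15,"rx":0,"ry":0,"rz":0},{"jaw":0,"tx":0,"ty":0,"tz":-0.1,"rx":0,"ry":0,"rz":0},{"jaw":0,"tx":0,"ty":0,"tz":0,"rx":0,"ry":0,"rz":0}]'
```

```text
clock: 52.2
ee_pos: [506.4, 295.0, 99.1]
tcp_rot: [[0.995, 0.104, 0.0], [0.104, -0.995, 0.0], [0.001, -0.0, -1.0]]
contact_force: [-0.4, -0.4, -3.6]
gripper_width: 0.455
gripper_force: 80.5
clock: 52.58
ee_pos: [506.3, 294.9, 96.7]
tcp_rot: [[0.995, 0.104, 0.0], [0.104, -0.995, 0.0], [0.001, -0.0, -1.0]]
contact_force: [-0.5, -0.2, -1.8]
gripper_width: 0.457
gripper_force: 80.7
```

Nearly seated; lower a hair until contact.

```bash

python3 -m creep '[{"jaw":0,"tx":0,"ty":0,"tz":-0.1,"rx":0,"ry":0,"rz":0},{"jaw":0,"tx":0,"ty":0,"tz":0,"rx":0,"ry":0,"rz":0}]'
python3 -m creep '[{"jaw":0.75,"tx":0,"ty":0,"tz":0,"rx":0,"ry":0,"rz":0},{"jaw":0.75,"tx":0,"ty":0,"tz":0,"rx":0,"ry":0,"rz":0},{"jaw":0.75,"tx":0,"ty":0,"tz":0.5,"rx":0,"ry":0,"rz":0},{"jaw":0.75,"tx":0,"ty":0,"tz":4.5,"rx":0,"ry":0,"rz":0},{"jaw":0.75,"tx":0,"ty":0,"tz":5,"rx":0,"ry":0,"rz":0}]'
python3 -m creep '[{"jaw":0.75,"tx":-1,"ty":-5,"tz":0,"rx":0,"ry":0,"rz":0},{"jaw":0.75,"tx":-1,"ty":-5,"tz":0,"rx":0,"ry":0,"rz":0},{"jaw":0.75,"tx":-1,"ty":-5,"tz":0,"rx":0,"ry":0,"rz":0},{"jaw":0.75,"tx":-1,"ty":-5,"tz":0,"rx":0,"ry":0,"rz":0},{"jaw":0.75,"tx":-1,"ty":-5,"tz":0,"rx":0,"ry":0,"rz":0}]'
python3 -m creep '[{"jaw":0.75,"tx":0,"ty":-5,"tz":0,"rx":0,"ry":0,"rz":0},{"jaw":0.75,"tx":0,"ty":-5,"tz":0,"rx":0,"ry":0,"rz":0},{"jaw":0.75,"tx":0,"ty":0,"tz":0,"rx":0,"ry":0,"rz":0}]'
python3 - <<'E'
from h import *
t=cam('top');s=cam('side')
for n,cs in (('t',[t]),('s',[s])):
    x,f=fit(cs,'face',(506.4,294.8,.105),(80,40,.1),z0=126,grow=3); print(n,np.round(x,3),round(f))
I=cv2.resize(t['image'][110:260,170:310],None,fx=2.7,fy=2.7,interpolation=3); J=cv2.resize(s['image'][230:380,140:340],None,fx=2,fy=2,interpolation=3); K=s['image'][80:280,180:420]
h=max(I.shape[0],J.shape[0]); Z=np.zeros((600,790,3),np.uint8); Z[:I.shape[0],:I.shape[1]]=I; Z[:J.shape[0],380:780]=J; Z[405:600,:240]=K[:195]; Z[310:600,380:700]=t['image'][90:380,250:570]
cv2.imwrite('pics/z.png',Z)
E
```

```text
clock: 52.82
ee_pos: [506.4, 295.0, 96.6]
tcp_rot: [[0.995, 0.104, 0.001], [0.104, -0.995, 0.0], [0.001, -0.0, -1.0]]
contact_force: [-4.8, -1.8, 5.8]
gripper_width: 0.462
gripper_force: 81.3
clock: 53.45
ee_pos: [505.5, 294.6, 195.5]
tcp_rot: [[0.995, 0.104, -0.002], [0.104, -0.995, -0.001], [-0.002, 0.001, -1.0]]
contact_force: [0.2, 0.6, -0.0]
gripper_width: 0.749
gripper_force: 0.0
clock: 54.08
ee_pos: [455.8, 43.4, 195.8]
tcp_rot: [[0.995, 0.104, 0.001], [0.104, -0.995, -0.0], [0.001, 0.0, -1.0]]
contact_force: [-0.2, -0.3, 0.7]
gripper_width: 0.75
gripper_force: 0.0
clock: 54.45
ee_pos: [456.2, -57.7, 195.8]
tcp_rot: [[0.995, 0.098, 0.001], [0.098, -0.995, -0.001], [0.001, 0.001, -1.0]]
contact_force: [0.5, -0.1, -0.3]
gripper_width: 0.752
gripper_force: 0.0
t [5.07584e+02 2.94664e+02 1.67000e-01] 75
s [5.10188e+02 2.95837e+02 1.46000e-01] 190
```

View pics/z.png

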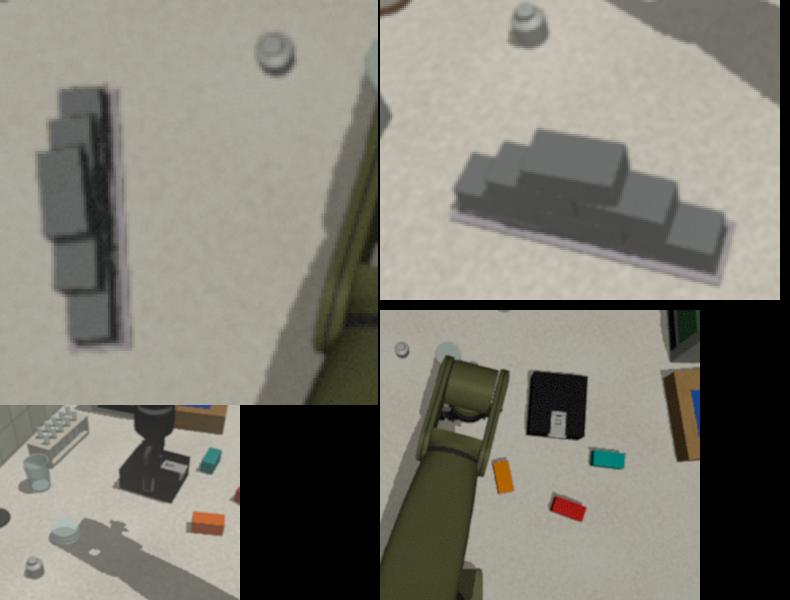

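The final picture shows the pyramid wall on the plate (top view about (85,215)) and the case shut with the hasp flat and the catch in its slot (558,425). The dishes and the weight are still standing. The arm is clear of everything.

```bash
python3 -c "
from cell import *
print(sign_off())"
```

```text
the job is handed in; nothing more can be done
None
```

The job is handed in at about 55 s: the holder is in the shut case with the hasp flat over the catch, all six blocks stand in running bond within about 4 mm of their places by camera, and the dishes and weight were left alone; no verdict came back.

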